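# Vent the filter holder and loosen its knurled ring two turns

## Task

Depressurise and loosen the filter holder using fingertips only: first press its vent button fully down and let it come up again before you turn the ring. Then roll the knurled retaining ring anticlockwise (seen from above) with a fingertip against its rim until the mark on the ring has come round to the arrow on the holder for the second time, counted from where it starts, and leave it standing at the arrow. Grasp nothing, and leave the dish, forceps, vial and timer where they lie.

Things in the scene. Friction and masses are not known exactly. Their poses are not given: they have to be found in the camera images.
- holder: Filter holder, fixed to a grey foot plate 120 x 120 x 10 mm on the worktop; the plate has a tongue towards the holder's own +y (52 mm wide, out to 138 mm from the axis) that carries the vent button. Origin: on the ring's vertical axis, at worktop level. z is up. Under the ring the steel shell is at most 39 mm in radius; over it stands only the upper shell (radius 31 mm, top 94 mm above the worktop, brass hose nipple to 102 mm).
- ring_center (a point): Centre of the retaining ring, on its axis, half-way up its rim. The aluminium ring is 24 mm high (12 mm above and below this point) and 92 mm across the ridge tips; its rim has 30 upright rounded ridges, 2.3 mm deep, 9 mm apart. About 72 mm above the worktop at the start; the ring is on a screw and rises 2 mm a turn as it is loosened.
- ring (a joint): Angle of the retaining ring in rad. It grows as the ring is turned anticlockwise seen from above (loosened). 0 = screwed home with the mark at the arrow; 6.28 = mark at the arrow for the first time, 12.57 = for the second time; starts between 0.6 and 3.6; the screw ends at 18.85. It is stiff enough (about 0.06 N m) to stay where it is left and turns with about 1.5 to 3 N along the rim. It cannot be lifted off.
- mark (a point): The mark: a raised black radial bar 11 x 5 x 2 mm on the ring's top face, centre 37.5 mm from the axis. It turns with the ring.
- pointer_tip (a point): Tip of the black arrow, about 20 mm long, fixed on the upper shell: it points outwards along the holder's own -x, 32 mm from the axis, 91 mm above the worktop. The ring is at the arrow when the mark lies straight out from this tip.
- vent_top (a point): Centre of the top of the vent button, a black round push button of 22 mm diameter in a grey housing, 112 mm from the ring's axis along the holder's own +y. It is pressed straight down; its top is about 32 mm above the worktop.
- vent (a joint): Travel of the vent button in m: 0 = up, 0.006 = fully down (takes about 5 N); it springs back.
- petri: Petri dish 92 mm across, 15 mm high, loose on the worktop at the robot's side of the holder; leave alone. Origin: centre of its underside.
- forceps: Steel forceps 136 mm long, 10 mm high, lying loose; leave alone. Origin: centre of its underside.
- vial: Vial with a black cap, 25 mm across, 50 mm high, standing loose behind the vent button; leave alone. Origin: centre of its underside.
- timer: Small timer 58 x 62 x 21 mm, loose on the far side of the holder; leave alone. Origin: centre of its underside.

How it is judged:
By the outcome, as a careful person would: the job done as asked, in the order asked, and still so for the second after the job is handed in, with the robot touching nothing.
It also fails if it takes over 58 s, if anything falls off the work surface, if the arm or the gripper's body presses on something with over 40 N, if the wrist force passes 120 N, or if a joint passes its speed limit or range.

## Robot

A 6-joint arm with a two-finger parallel gripper is mounted at the origin on a cart in front of the work surface, level with it; the furniture and walls round the work are solid. World frame = base frame: x ahead of the robot, y to its left, z up, the work surface at z = 0. Lengths are in m, angles in degrees, forces in N, time in s.
With the tool pointing down it reaches from about 0.25 to 0.725 m from the base axis. Payload 9.7 kg.
Tool frame: the origin (TCP) lies between the finger pads; the fingertips stand 11 mm ahead of it and the grasp point (between the pads) lies 8 mm behind it; z points along the fingers, x is the direction in which the jaws open and shut, and the axes are right-handed (so a half turn about z gives the same grasp; the last joint's range is limited). The gripper opens to 85 mm and grips with 20 to 120 N. Pads are 22 mm wide; open, the fingers measure 114 mm over their backs; the gripper's body (76 mm by 85 mm) begins 54 mm behind the grasp point. The pads swing forward as they close: fully open they stand 13 mm farther back than shut.
Start: joints at [70.245, 4.979, 10.078, 95.1, 0, 90], TCP at [0.186, 0.518, 0.242] pointing down, gripper open.
Joint ranges: [-179.16, 179.16], [-48.56, 103.87], [-65.8, 70.77], [-126.05, 130.52], [-82.76, 87.17], [-180, 180]. Speed limits (degrees/s): [127.2, 127.2, 147.25, 180, 180, 180].

## Interface

Orientations are given as [roll, pitch, yaw] about the fixed x, y, z axes, in that order (R = Rz(yaw) Ry(pitch) Rx(roll)).
In Python, from workcell import get_obs, camera, job_done gives the robot as it stands.
- The arm moves only by the tool arm_command, never from a script. Its argument "increments" is a list of rows, each a list of 2 entries, a list of its own where there are three numbers: the shift along the tool's x, y, z in units of 25 mm (1.0 is 25 mm), then the turn about the tool's z in units of 6 degrees (1.0 is 6 degrees). In form: [[[dx, dy, dz], roll], ...]. A call has 1 to 5 rows; each row is the pose to reach, as a shift and turn from the pose measured when the call began, along the tool's axes at that moment; what a row does not reach only later rows make up. A row lasts 1/10 s, in which the tool goes at most 50 mm and 8.59 degrees, less where a joint would pass 70% of its speed; a pose out of reach is approached as far as the arm can. A call with a gripper value outside its range is refused whole. "claw" is the closure, from -1 (fully open) to 1 (shut), so that 0 is half open, set as the call begins (left out, the last holds). The fingers move at their own pace and stop on an object; "force" is the grip in N (left out, the last holds). Time passes only in rows, so rows that repeat a pose let the fingers close. It gives the time, the measured TCP pose, the force and the opening at its end, in the units of the state.
- get_obs(): the state, without advancing time (a new reading comes with each control period).
- camera(name): name is "scene" or "top" or "wrist"; returns a dict with "frame" (384x512x3 uint8, red, green, blue), "range_z" (384x512 float32, m along the optical axis (not along the pixel's ray), 0 where there is no reading), "K" (3x3 intrinsics, pixels), "R" (3x3) and "t" (3): a world point X has camera coordinates R X + t; the wrist camera has in their place "hand_eye" (4x4, takes a point from camera to tool coordinates, whose origin is the TCP and whose axes are the tool frame's). Camera axes: x right, y down, z forward; pixel columns grow to the right and rows downward; lengths in m; the calibration is good to about 2 mm. A picture is of the moment at which its call begins: read the wrist's pose just before it.
- job_done(): hands the job in, once; it reports no verdict.
The state is a dict: "time": time; "q": joint angles; "qd": joint speeds; "joint_efforts": joint torques, N m; "ee_pos": TCP position; "tcp_rot": TCP orientation; "wrist_force": force on the tool from outside, world axes, zero at the start; "torque": the same for the moment, N m; "opening": finger opening in m.
Only numpy, scipy, OpenCV 4.12 (cv2) and the standard library are available. Lean on these libraries where they do the work, as an engineer would, in place of code of your own. Each camera call takes 0.05 s, during which the arm holds its last target.

## Working session

There is one attempt and no reset: what is moved stays moved. The work goes in short steps, Python scripts to look and compute and a tool call to move; the robot and the scene stay as the last step left them, time stands still between calls to the robot, and variables do not carry over. Pictures are saved under pics/ and viewed, and the job is handed in when it is done.

Besides the shell and the picture viewer there is one more tool, called after "Call:" as name(argument=value, ...) on one line, values as JSON. arm_command: Moves the arm, as the interface text tells. Its arguments: {"type":"object","properties":{"increments":{"type":"array"},"claw":{"type":"number"},"force":{"type":"number"}},"required":["increments"]}

```bash
mkdir -p pics; ls; python3 - <<'E'
from workcell import get_obs, camera
import cv2,numpy as np
o=get_obs();print(o)
for n in ["scene","top","wrist"]:
    c=camera(n);np.savez(f"pics/{n}0.npz",**c)
    cv2.imwrite(f"pics/{n}0.png",c["frame"][:,:,::-1])
    print(n,c["K"].tolist(),[ (k,np.round(c[k],4).tolist()) for k in c if k in("R","t","hand_eye")])
E
```

```text
pics
{'time': 0.0, 'q': array([ 7.02445936e+01,  5.01329770e+00,  1.00326930e+01,  9.50987270e+01,
       -1.48296346e-03,  9.00015049e+01]), 'qd': array([ 0.12220621, -0.01513334, -0.04565782,  0.10815607, -0.01258406,
        0.01504141]), 'joint_efforts': array([-3.00753141e-03, -5.20397723e+01,  4.64795494e+01,  1.66064186e-02,
       -1.05679114e-04, -1.11485843e-05]), 'ee_pos': array([0.18583672, 0.51742364, 0.24154619]), 'tcp_rot': array([1.79998515e+02, 7.93316791e-02, 7.02430887e+01]), 'wrist_force': array([0.45453272, 0.03195934, 0.2725417 ]), 'torque': array([-0.05032061, -0.04206319, -0.03299209]), 'opening': 0.08557287166726697}
scene [[372.6267226859991, 0.0, 254.34136458464815], [0.0, 372.6267226859991, 186.08652313456508], [0.0, 0.0, 1.0]] [('R', [[0.7388, -0.6739, -0.0022], [-0.3687, -0.4014, -0.8384], [0.5642, 0.6202, -0.545]]), ('t', [-0.1434, 0.3613, 0.4653])]
top [[362.1226960244896, 0.0, 245.94364530781073], [0.0, 362.1226960244896, 182.4046019349845], [0.0, 0.0, 1.0]] [('R', [[-0.0224, -0.9996, 0.0164], [-0.9968, 0.0211, -0.0772], [0.0768, -0.018, -0.9969]]), ('t', [0.265, 0.4735, 0.9118])]
wrist [[281.47192798351233, 0.0, 254.05462404078386], [0.0, 281.47192798351233, 190.17291385188085], [0.0, 0.0, 1.0]] [('hand_eye', [[1.0, 0.0, -0.0001, -0.0006], [0.0, 0.9445, 0.3285, -0.0846], [0.0001, -0.3285, 0.9445, -0.1326], [0.0, 0.0, 0.0, 1.0]])]
```

View pics/top0.png

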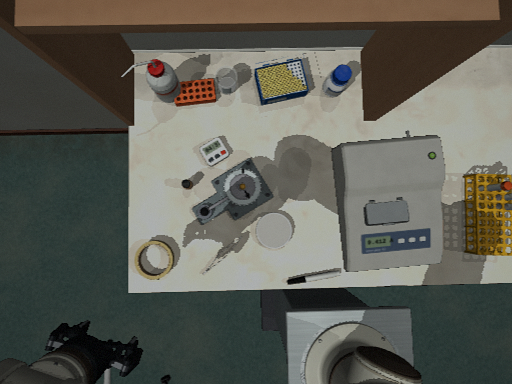

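View pics/scene0.png

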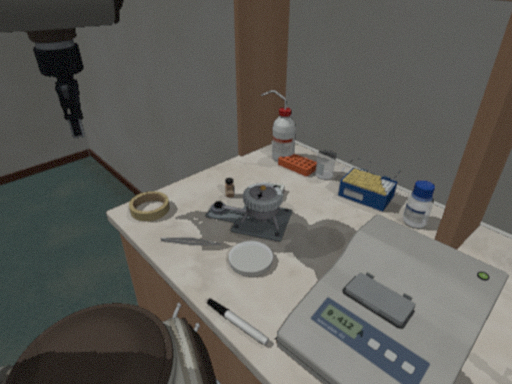

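View pics/wrist0.png

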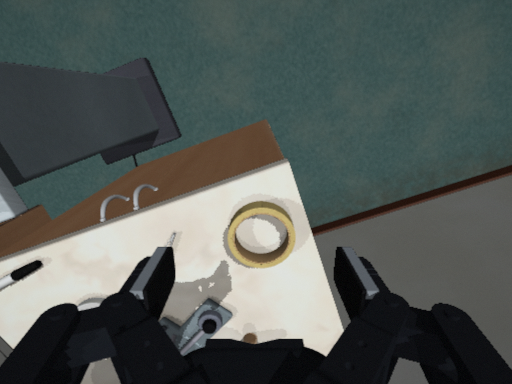

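```bash
cat > h.py <<'E'
import numpy as np,cv2
def world(c,u,v,z=None):
    K,R,t=c["K"],c["R"],c["t"]
    d=np.array([(u-K[0,2])/K[0,0],(v-K[1,2])/K[1,1],1.])
    if z is None:
        return R.T@(d*c["range_z"][int(round(v)),int(round(u))]-t)
    C=-R.T@t; r=R.T@d
    return C+r*(z-C[2])/r[2]
def proj(c,X):
    p=c["K"]@(c["R"]@np.asarray(X)+c["t"]);return p[:2]/p[2]
def cloud(c):
    v,u=np.mgrid[:384,:512];d=np.stack([(u-c["K"][0,2])/c["K"][0,0],(v-c["K"][1,2])/c["K"][1,1],np.ones(u.shape)],-1)*c["range_z"][...,None]
    return (d-c["t"])@c["R"]
E
python3 - <<'E'
from h import *
T=dict(np.load("pics/top0.npz"));S=dict(np.load("pics/scene0.npz"))
im=T["frame"][120:280,120:310,::-1];cv2.imwrite("pics/topz.png",cv2.resize(im,None,fx=4,fy=3.75*4/3.75,interpolation=cv2.INTER_CUBIC)[:600])
im=S["frame"][160:280,150:310,::-1];cv2.imwrite("pics/scenez.png",cv2.resize(im,None,fx=5,fy=5,interpolation=cv2.INTER_CUBIC))
for n,c in(("T",T),("S",S)):
    P=cloud(c)
    m=(P[...,0]>.3)&(P[...,0]<.6)&(P[...,1]>-.05)&(P[...,1]<.25)
    q=P[m]
    for lo,hi in((.075,.09),(.09,.1),(.026,.038),(.0,.006)):
        s=q[(q[:,2]>lo)&(q[:,2]<hi)];print(n,lo,len(s),s.mean(0).round(4) if len(s) else 0,s.min(0).round(3),s.max(0).round(3))
    print(np.median(P[(P[...,2]<.02)&(P[...,2]>-.02)][:,2]))
for u,v in((242,185),(205,211),(273,229),(187,184),(215,151),(222,255),(154,259)):print(u,v,world(T,u,v).round(4))
E
```

```text
T 0.075 1339 [0.4165 0.0354 0.0827] [ 0.344 -0.05   0.075] [0.558 0.25  0.09 ]
T 0.09 301 [0.4621 0.0353 0.0941] [ 0.374 -0.05   0.09 ] [0.568 0.25  0.1  ]
T 0.026 144 [0.4264 0.025  0.0321] [0.301 0.016 0.026] [0.562 0.035 0.038]
T 0.0 4606 [0.459  0.1217 0.0014] [ 0.3  -0.05  0.  ] [0.6   0.25  0.006]
0.0005822588871219469
S 0.075 1790 [0.4091 0.0288 0.0822] [ 0.354 -0.05   0.075] [0.499 0.25  0.09 ]
S 0.09 383 [ 0.4409 -0.0094  0.0949] [ 0.429 -0.05   0.09 ] [0.479 0.25  0.1  ]
S 0.026 35 [0.4552 0.229  0.0334] [0.428 0.22  0.026] [0.488 0.248 0.038]
S 0.0 817 [0.4257 0.1385 0.001 ] [0.3   0.039 0.   ] [0.6   0.25  0.006]
-0.000923125647696042
242 185 [0.4667 0.2655 0.1022]
205 211 [0.4085 0.3588 0.0325]
273 229 [0.3589 0.1884 0.0146]
187 184 [0.4755 0.4001 0.0521]
215 151 [0.561  0.3321 0.0221]
222 255 [0.295  0.3199 0.    ]
154 259 [0.2893 0.4934 0.0007]
```

View pics/topz.png

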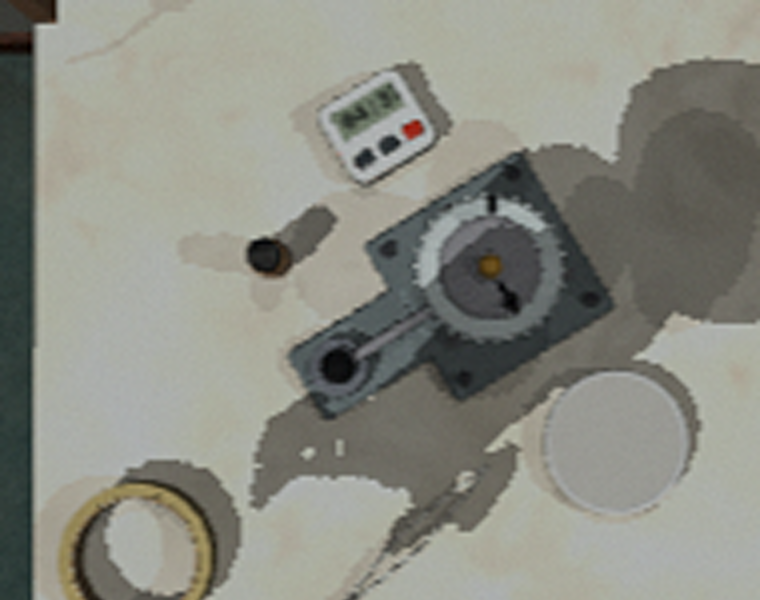

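View pics/scenez.png

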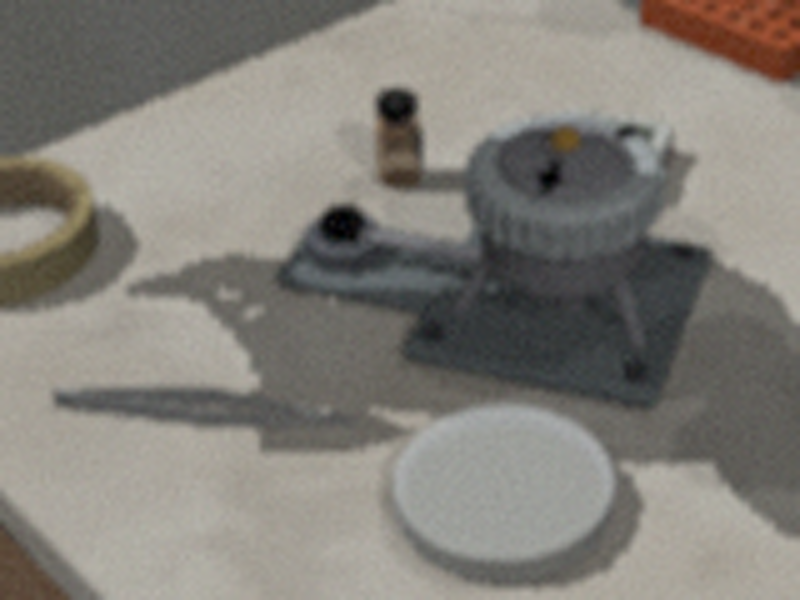

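```bash
python3 - <<'E'
from h import *
T=dict(np.load("pics/top0.npz"));S=dict(np.load("pics/scene0.npz"))
for n,c in(("T",T),("S",S)):
    P=cloud(c);q=P[(abs(P[...,0]-.467)<.08)&(abs(P[...,1]-.265)<.08)]
    h=np.histogram(q[:,2],np.arange(0,.106,.002));print(n,list(zip((h[1][:-1]*1000).round().astype(int).tolist(),h[0].tolist())))
    s=q[(q[:,2]>.08)&(q[:,2]<.09)][:,:2].astype(np.float32)
    print(cv2.minEnclosingCircle(s), s.mean(0))
    s=q[(q[:,2]>.09)&(q[:,2]<.097)][:,:2].astype(np.float32)
    print(cv2.minEnclosingCircle(s))
    q=P[(abs(P[...,0]-.408)<.03)&(abs(P[...,1]-.36)<.03)]
    h=np.histogram(q[:,2],np.arange(0,.05,.002));print(n,list(zip((h[1][:-1]*1000).round().astype(int).tolist(),h[0].tolist())))
    q=q[(q[:,2]>.029)&(q[:,2]<.036)];print(cv2.minEnclosingCircle(q[:,:2].astype(np.float32)))
# points top zoom /4 + 120 - .375
f=lambda u,v:((u+.5)/4-.5+120,(v+.5)/4-.5+120)
for nm,u,v,z in(("mark",491,203,.086),("nipple",490,265,.102),("arrowtip",515,310,.091),("vent",337,365,.032),
 ("c1",522,152,.01),("c2",612,303,.01),("c3",460,400,.01),("c4",368,243,.01)):
    print(nm,world(T,*f(u,v),z).round(4))
g=lambda u,v:((u+.5)/5-.5+150,(v+.5)/5-.5+160)
for nm,u,v,z in(("mark",630,131,.086),("nipple",567,140,.1),("arrowtip",548,185,.091),("vent",344,223,.032)):
    print(nm,world(S,*g(u,v),z).round(4))
P=cloud(T)
for z in(.2,.35):
  q=P[(P[...,2]>z)&(P[...,1]<.6)&(P[...,1]>-.1)];print(z,q.min(0),len(q))
E
```

```text
T [(0, 547), (2, 176), (4, 28), (6, 98), (8, 378), (10, 489), (12, 213), (14, 69), (16, 45), (18, 40), (20, 29), (22, 19), (24, 19), (26, 23), (28, 6), (30, 2), (32, 0), (34, 0), (36, 0), (38, 0), (40, 0), (42, 0), (44, 0), (46, 0), (48, 0), (50, 0), (52, 0), (54, 0), (56, 0), (58, 0), (60, 0), (62, 0), (64, 0), (66, 0), (68, 1), (70, 1), (72, 0), (74, 1), (76, 1), (78, 4), (80, 25), (82, 125), (84, 265), (86, 171), (88, 162), (90, 190), (92, 78), (94, 24), (96, 9), (98, 7), (100, 10), (102, 6)]
((0.4641728401184082, 0.26650792360305786), 0.04551149159669876) [0.4641448 0.2668235]
((0.4640244245529175, 0.26666560769081116), 0.030129460617899895)
T [(0, 44), (2, 28), (4, 4), (6, 23), (8, 78), (10, 94), (12, 40), (14, 4), (16, 0), (18, 9), (20, 31), (22, 52), (24, 28), (26, 17), (28, 6), (30, 16), (32, 26), (34, 12), (36, 1), (38, 0), (40, 0), (42, 0), (44, 0), (46, 0)]
((0.412098228931427, 0.3523593246936798), 0.021653303876519203)
S [(0, 82), (2, 36), (4, 66), (6, 229), (8, 734), (10, 178), (12, 49), (14, 40), (16, 16), (18, 15), (20, 19), (22, 36), (24, 24), (26, 12), (28, 5), (30, 
[... 539 characters left out ...]
, (6, 28), (8, 76), (10, 22), (12, 11), (14, 10), (16, 7), (18, 23), (20, 42), (22, 25), (24, 12), (26, 8), (28, 14), (30, 23), (32, 4), (34, 0), (36, 0), (38, 0), (40, 0), (42, 0), (44, 0), (46, 0)]
((0.4035147428512573, 0.361554890871048), 0.011513805948197842)
mark [0.5026 0.2637 0.086 ]
nipple [0.4647 0.2652 0.102 ]
arrowtip [0.4386 0.251  0.091 ]
vent [0.4088 0.3616 0.032 ]
c1 [0.5438 0.2422 0.01  ]
c2 [0.4447 0.1866 0.01  ]
c3 [0.3848 0.2856 0.01  ]
c4 [0.4868 0.3428 0.01  ]
mark [0.5004 0.2624 0.086 ]
nipple [0.4589 0.2612 0.1   ]
arrowtip [0.4374 0.2506 0.091 ]
vent [0.4018 0.3557 0.032 ]
0.2 [ 0.06062336 -0.09125275  0.20000913] 31399
0.35 [ 0.1543565  -0.09122413  0.35000943] 24082
```

```bash
cat >> h.py <<'E'
from scipy.spatial.transform import Rotation as Ro
from workcell import get_obs, camera
def plan(targets,o=None):
    "targets [(x,y,z,yaw)] -> rows"
    o=o or get_obs(); R=Ro.from_euler("xyz",o["tcp_rot"],degrees=True).as_matrix()
    rows=[]
    for x,y,z,yaw in targets:
        d=R.T@(np.array([x,y,z])-o["ee_pos"])/.025
        dy=-((yaw-o["tcp_rot"][2]+180)%360-180)/6
        rows.append([[round(float(v),2) for v in d],round(float(dy),2)])
    print(o["time"].round(2) if hasattr(o["time"],"round") else o["time"],rows); return rows
E
python3 - <<'E'
from h import *
T=dict(np.load("pics/top0.npz"))
for u,v in((132,122),(365,118),(150,100),(250,30),(133,60),(362,60),(360,110)):print(u,v,world(T,u,v).round(3))
plan([(.407,.360,.12,30)])
E
```

```text
132 122 [0.641 0.544 0.02 ]
365 118 [ 0.641 -0.059  0.019]
150 100 [0.703 0.502 0.003]
250 30 [0.639 0.254 0.492]
133 60 [0.812 0.546 0.005]
362 60 [ 0.797 -0.059  0.017]
360 110 [ 0.667 -0.054  0.   ]
0.15 [[[-2.93, 10.45, 4.87], 6.71]]
```

Call:
arm_command(increments=[[[-0.6,2.1,0.97],1.34],[[-1.2,4.2,1.9],2.7],[[-1.8,6.3,2.9],4.0],[[-2.3,8.4,3.9],5.4],[[-2.9,10.45,4.87],6.7]], claw=1, force=30)

```text
time: 0.65
ee_pos: [0.3731, 0.3845, 0.1388]
tcp_rot: [180.0, 0.0, 29.7]
wrist_force: [0.8, 0.5, 0.0]
opening: 0.0124
```

```bash
python3 - <<'E'
from h import *
o=get_obs();print({k:np.round(o[k],3) for k in o})
c=camera("wrist");cv2.imwrite("pics/w1.png",c["frame"][:,:,::-1])
plan([(.407,.360,.1,30)])
H=c["hand_eye"];R=Ro.from_euler("xyz",o["tcp_rot"],degrees=True).as_matrix()
def wp(X):
    p=H[:3,:3].T@(R.T@(np.array(X)-o["ee_pos"])-H[:3,3]);p=c["K"]@p;return p[:2]/p[2]
print("vent pred",wp([.407,.36,.032]),"ring c top",wp([.463,.265,.084]),"tcp tip",wp(o["ee_pos"]+R[:,2]*.011))
np.savez("pics/w1.npz",**c,pos=o["ee_pos"],RR=R)
E
```

```text
{'time': np.float64(0.65), 'q': array([ 4.58750e+01,  2.25300e+00, -4.22500e+00,  8.35710e+01,
       -2.30000e-02,  1.06158e+02]), 'qd': array([-4.8621e+01,  7.9780e+00, -1.4706e+01, -2.2952e+01, -1.1000e-02,
        2.8748e+01]), 'joint_efforts': array([ 6.4450e+00, -5.2418e+01,  4.7383e+01,  1.7170e+00, -3.3000e-02,
       -7.3900e-01]), 'ee_pos': array([0.373, 0.384, 0.139]), 'tcp_rot': array([1.79965e+02, 4.10000e-02, 2.97170e+01]), 'wrist_force': array([0.816, 0.461, 0.039]), 'torque': array([ 0.092, -0.025,  0.028]), 'opening': np.float64(0.012)}
0.7 [[[0.68, 1.29, 1.4], -0.16]]
vent pred [272.86861535 229.1017721 ] ring c top [275.48858046 365.68639687] tcp tip [254.69636713 246.04121866]
```

View pics/w1.png

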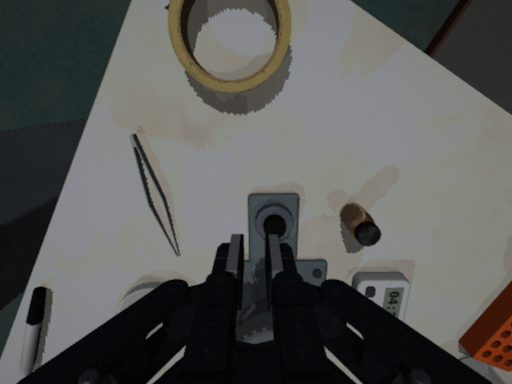

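Call:
arm_command(increments=[[[0.5,1.0,1.0],0],[[0.68,1.29,1.4],0],[[0.68,1.29,1.4],0]])

```text
time: 1.0
ee_pos: [0.4069, 0.3588, 0.0982]
tcp_rot: [179.7, 0.4, 28.9]
wrist_force: [0.2, 1.1, 0.1]
opening: 0.0001
```

```bash
python3 - <<'E'
from h import *
o=get_obs();print({k:np.round(o[k],3) for k in o if k not in("q","qd","joint_efforts")})
c=camera("wrist");cv2.imwrite("pics/w2.png",c["frame"][:,:,::-1])
H=c["hand_eye"];R=Ro.from_euler("xyz",o["tcp_rot"],degrees=True).as_matrix()
def wp(X):
    p=H[:3,:3].T@(R.T@(np.array(X)-o["ee_pos"])-H[:3,3]);p=c["K"]@p;return p[:2]/p[2]
print("vent pred",wp([.407,.36,.032]),"ring c top",wp([.463,.265,.084]),"tcp tip",wp(o["ee_pos"]+R[:,2]*.011))
s=camera("scene");cv2.imwrite("pics/s2.png",cv2.resize(s["frame"][80:280,150:350,::-1],None,fx=3,fy=3))
plan([(.407,.360,.043,30)])
E
```

```text
{'time': np.float64(1.0), 'ee_pos': array([0.407, 0.359, 0.098]), 'tcp_rot': array([179.719,   0.427,  28.945]), 'wrist_force': array([0.229, 1.137, 0.077]), 'torque': array([ 0.024,  0.025, -0.058]), 'opening': np.float64(0.0)}
vent pred [256.03472549 207.23880189] ring c top [259.81910988 376.72408646] tcp tip [254.69479974 246.03156672]
1.1 [[[0.01, 0.02, 2.3], -0.16]]
```

View pics/w2.png

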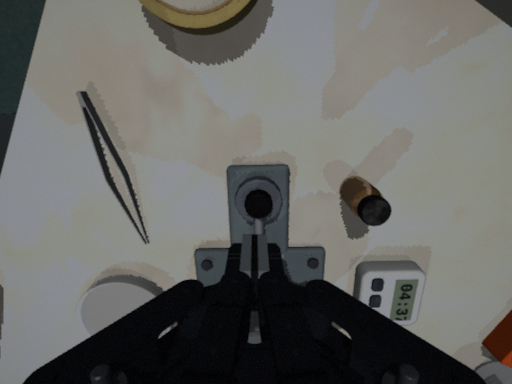

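View pics/s2.png

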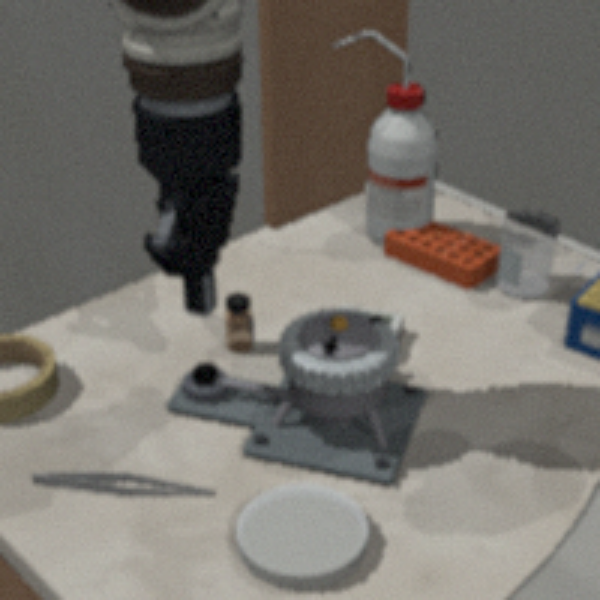

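Call:
arm_command(increments=[[[0.05,0.0,0.8],0],[[0.05,-0.05,1.6],0],[[0.05,-0.05,2.1],0],[[0.05,-0.05,2.25],0],[[0.05,-0.05,2.25],0]])

```text
time: 1.6
ee_pos: [0.4066, 0.3624, 0.0447]
tcp_rot: [179.8, 0.2, 29.1]
wrist_force: [0.0, -0.9, 0.5]
opening: -0.0001
```

Call:
arm_command(increments=[[[0,0,0.08],0],[[0,0,0.16],0],[[0,0,0.24],0],[[0,0,0.24],0]])

```text
time: 2.0
ee_pos: [0.407, 0.3629, 0.0392]
tcp_rot: [179.8, 0.2, 29.1]
wrist_force: [-0.6, 2.6, 3.4]
opening: 0.0003
```

Call:
arm_command(increments=[[[0,0,0.08],0],[[0,0,0.14],0],[[0,0,0.2],0],[[0,0,0.2],0]])

```text
time: 2.4
ee_pos: [0.4071, 0.3631, 0.0367]
tcp_rot: [179.9, 0.1, 29.1]
wrist_force: [-7.3, -4.7, 23.9]
opening: -0.0003
```

Call:
arm_command(increments=[[[0,0,-0.3],0],[[0,0,-1],0],[[0,0,-2.2],0],[[0,0,-3.2],0],[[0,0,-3.2],0]])

```text
time: 2.9
ee_pos: [0.4083, 0.364, 0.12]
tcp_rot: [179.9, -0.2, 29.1]
wrist_force: [1.1, 0.9, 0.3]
opening: 0.0001
```

```bash
python3 - <<'E'
from h import *
o=get_obs();print({k:np.round(o[k],3) for k in o if k not in("qd","joint_efforts")})
s=camera("scene");cv2.imwrite("pics/s3.png",cv2.resize(s["frame"][160:280,150:310,::-1],None,fx=5,fy=5))
c=np.array([.463,.265]);
def on(a,r,z):return (c[0]+r*np.cos(np.radians(a)),c[1]+r*np.sin(np.radians(a)),z,a-90)
plan([on(a,.085,.105) for a in(112,104,96,88,80)]);plan([on(40,.085,.1)])
E
```

```text
{'time': np.float64(2.9), 'q': array([ 41.795,   3.722,  -4.767,  81.338,  -0.158, 102.699]), 'ee_pos': array([0.408, 0.364, 0.12 ]), 'tcp_rot': array([179.883,  -0.203,  29.096]), 'wrist_force': array([1.145, 0.853, 0.322]), 'torque': array([ 0.048,  0.004, -0.003]), 'opening': np.float64(0.0)}
2.95 [[[0.43, 1.14, 0.52], 1.18], [[0.9, 1.24, 0.53], 2.52], [[1.35, 1.39, 0.53], 3.85], [[1.77, 1.61, 0.53], 5.18], [[2.16, 1.88, 0.53], 6.52]]
2.95 [[[3.35, 3.88, 0.74], 13.18]]
```

View pics/s3.png

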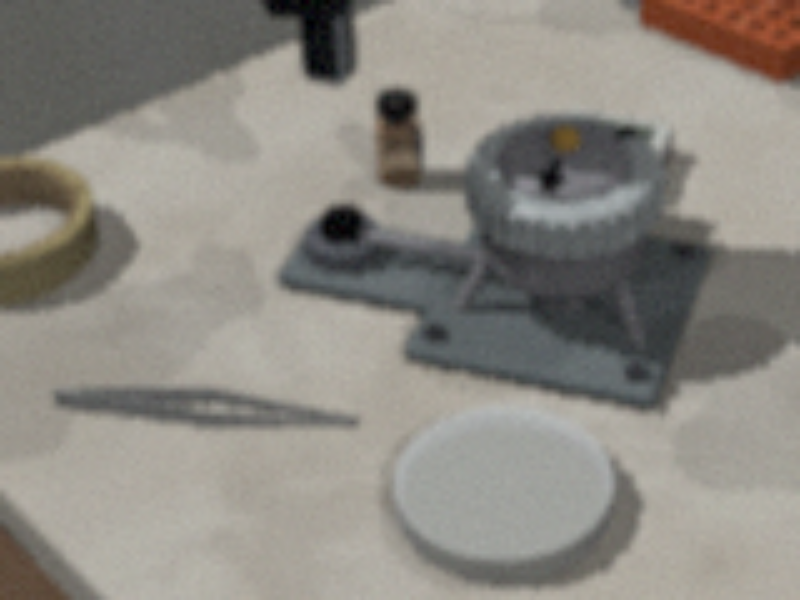

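Call:
arm_command(increments=[[[0.43,1.14,0.1],1.2],[[0.9,1.24,0.2],2.5],[[1.35,1.39,0.3],3.85],[[1.77,1.61,0.4],5.2],[[2.16,1.88,0.5],6.5]])

```text
time: 3.45
ee_pos: [0.4778, 0.3482, 0.1038]
tcp_rot: [179.8, -0.1, -10.2]
wrist_force: [0.5, 0.9, 0.4]
opening: 0.0001
```

```bash
cat >> h.py <<'E'
c0=np.array([.463,.265])
def on(a,r,z):return (c0[0]+r*np.cos(np.radians(a)),c0[1]+r*np.sin(np.radians(a)),z,a-90)
def st():
    o=get_obs();d=o["ee_pos"][:2]-c0;a=np.degrees(np.arctan2(d[1],d[0]));u=d/np.hypot(*d)
    f=o["wrist_force"];print("alpha %.1f r %.4f z %.4f yaw+90 %.1f Fr %.1f Ft %.1f Fz %.1f q6 %.0f t %.2f"%(a,np.hypot(*d),o["ee_pos"][2],o["tcp_rot"][2]+90,f[:2]@u,f[:2]@[-u[1],u[0]],f[2],o["q"][5],o["time"]))
E
python3 -c "
from h import *
st();plan([on(72,.085,.1),on(64,.085,.1),on(56,.085,.09),on(48,.085,.08),on(45,.085,.074)])"
```

```text
alpha 79.9 r 0.0845 z 0.1038 yaw+90 79.8 Fr 1.0 Ft -0.4 Fz 0.4 q6 136 t 3.45
3.45 [[[0.47, 0.01, 0.15], 1.29], [[0.93, 0.11, 0.15], 2.63], [[1.38, 0.27, 0.55], 3.96], [[1.8, 0.49, 0.96], 5.29], [[1.94, 0.58, 1.2], 5.79]]
```

Call:
arm_command(increments=[[[0.47,0.0,0.15],1.3],[[0.93,0.11,0.15],2.6],[[1.38,0.27,0.55],3.95],[[1.8,0.49,0.95],5.3],[[1.94,0.58,1.2],5.8]])

```text
time: 3.95
ee_pos: [0.5229, 0.3239, 0.0711]
tcp_rot: [179.7, -0.1, -45.4]
wrist_force: [-0.2, 1.4, 0.7]
opening: -0.0001
```

```bash
python3 -c "
from h import *
st();plan([on(45,.07,.074),on(45,.063,.074),on(45,.06,.074),on(45,.058,.074)])"
```

```text
alpha 44.5 r 0.0840 z 0.0711 yaw+90 44.6 Fr 0.9 Ft 1.1 Fz 0.7 q6 167 t 3.95
3.95 [[[-0.03, 0.56, -0.11], -0.06], [[-0.02, 0.84, -0.11], -0.06], [[-0.02, 0.96, -0.11], -0.06], [[-0.02, 1.04, -0.11], -0.06]]
```

Call:
arm_command(increments=[[[0,0.5,-0.1],0],[[0,0.84,-0.1],0],[[0,0.96,-0.1],0],[[0,1.02,-0.1],0]])

```text
time: 4.35
ee_pos: [0.5045, 0.3059, 0.0736]
tcp_rot: [179.7, -0.1, -45.4]
wrist_force: [-0.6, 0.1, -0.0]
opening: -0.0001
```

```bash
python3 -c "
from h import *
st();plan([on(45,.058,.074),on(45,.057,.074),on(45,.056,.074),on(45,.055,.074)])"
```

```text
alpha 44.6 r 0.0583 z 0.0736 yaw+90 44.6 Fr -0.4 Ft 0.5 Fz -0.0 q6 167 t 4.35
4.35 [[[-0.02, 0.01, -0.01], -0.06], [[-0.02, 0.05, -0.01], -0.06], [[-0.02, 0.09, -0.01], -0.06], [[-0.02, 0.13, -0.01], -0.06]]
```

Call:
arm_command(increments=[[[0,0.05,0],0],[[0,0.1,0],0],[[0,0.15,0],0],[[0,0.15,0],0]])

```text
time: 4.75
ee_pos: [0.5039, 0.3053, 0.0745]
tcp_rot: [-179.9, -0.2, -45.3]
wrist_force: [10.3, 8.2, -4.2]
opening: -0.0
```

```bash
python3 -c "
from h import *
st()"
```

```text
alpha 44.6 r 0.0574 z 0.0745 yaw+90 44.7 Fr 13.1 Ft -1.4 Fz -4.2 q6 167 t 4.75
```

```bash
python3 -c "
from h import *
plan([on(a,.0548,.074) for a in(48,52,56,60,64)])"
```

```text
4.75 [[[-0.13, 0.11, 0.02], -0.55], [[-0.28, 0.12, 0.02], -1.22], [[-0.43, 0.15, 0.02], -1.89], [[-0.58, 0.18, 0.02], -2.55], [[-0.73, 0.23, 0.02], -3.22]]
```

Call:
arm_command(increments=[[[-0.13,0.11,0.02],-0.55],[[-0.28,0.12,0.02],-1.2],[[-0.43,0.15,0.02],-1.9],[[-0.58,0.18,0.02],-2.55],[[-0.73,0.23,0.02],-3.2]])

```text
time: 5.25
ee_pos: [0.4883, 0.3163, 0.0745]
tcp_rot: [-179.7, -0.2, -25.9]
wrist_force: [6.9, 8.4, -3.3]
opening: 0.0002
```

```bash
python3 -c "
from h import *
st();plan([on(a,.0548,.074) for a in(68,73,78,83,88)])
s=camera('scene');cv2.imwrite('pics/s4.png',cv2.resize(s['frame'][160:280,150:310,::-1],None,fx=5,fy=5))
s=camera('wrist');cv2.imwrite('pics/w4.png',s['frame'][:,:,::-1])"
```

```text
alpha 63.7 r 0.0572 z 0.0745 yaw+90 64.1 Fr 10.6 Ft -2.5 Fz -3.3 q6 149 t 5.25
5.25 [[[-0.16, 0.1, 0.02], -0.65], [[-0.35, 0.12, 0.02], -1.49], [[-0.54, 0.16, 0.02], -2.32], [[-0.73, 0.21, 0.02], -3.15], [[-0.9, 0.28, 0.02], -3.99]]
```

View pics/s4.png

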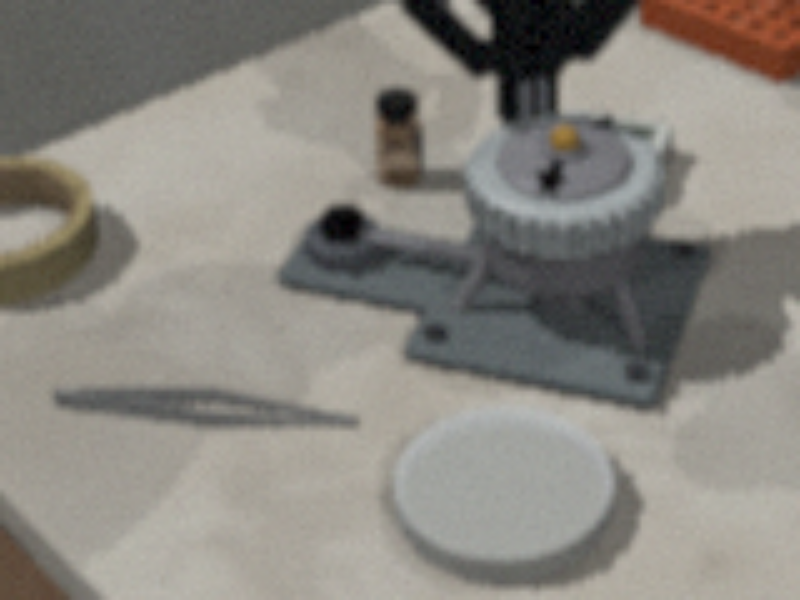

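View pics/w4.png

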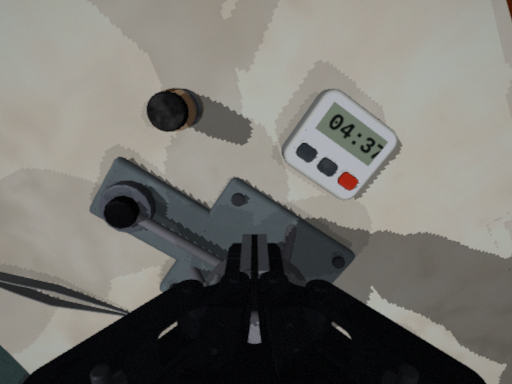

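Call:
arm_command(increments=[[[-0.16,0.1,0.02],-0.65],[[-0.35,0.12,0.02],-1.5],[[-0.54,0.16,0.02],-2.3],[[-0.73,0.21,0.02],-3.15],[[-0.9,0.28,0.02],-4.0]])

```text
time: 5.85
ee_pos: [0.4651, 0.3218, 0.0744]
tcp_rot: [-179.7, -0.4, -1.6]
wrist_force: [1.3, 7.0, -0.5]
opening: 0.0001
```

```bash
python3 -c "
from h import *
st();plan([on(a,.0548,.0742) for a in(93,99,105,111,117)])"
```

```text
alpha 87.8 r 0.0568 z 0.0744 yaw+90 88.4 Fr 7.0 Ft -1.0 Fz -0.5 q6 126 t 5.85
5.85 [[[-0.2, 0.09, 0.01], -0.77], [[-0.43, 0.12, 0.0], -1.77], [[-0.65, 0.17, 0.0], -2.77], [[-0.86, 0.25, 0.0], -3.77], [[-1.07, 0.35, -0.0], -4.77]]
```

Call:
arm_command(increments=[[[-0.2,0.1,0.01],-0.8],[[-0.43,0.13,0],-1.8],[[-0.65,0.18,0],-2.8],[[-0.86,0.26,0],-3.8],[[-1.07,0.36,0],-4.8]])

```text
time: 6.35
ee_pos: [0.4378, 0.3152, 0.0745]
tcp_rot: [-179.7, -0.6, 27.5]
wrist_force: [-1.4, 7.2, -0.5]
opening: 0.0002
```

```bash
python3 -c "
from h import *
st();plan([on(a,.0545,.0742) for a in(122,128,134,140,146)])"
```

```text
alpha 116.7 r 0.0561 z 0.0745 yaw+90 117.5 Fr 7.1 Ft -2.0 Fz -0.5 q6 98 t 6.35
6.35 [[[-0.2, 0.07, 0.01], -0.75], [[-0.43, 0.1, 0.01], -1.75], [[-0.65, 0.15, 0.0], -2.75], [[-0.87, 0.23, 0.0], -3.75], [[-1.07, 0.33, -0.0], -4.75]]
```

Call:
arm_command(increments=[[[-0.2,0.1,0.01],-0.8],[[-0.43,0.13,0],-1.8],[[-0.65,0.19,0],-2.8],[[-0.87,0.27,0],-3.8],[[-1.07,0.37,0],-4.8]])

```text
time: 6.85
ee_pos: [0.4171, 0.296, 0.0744]
tcp_rot: [-179.9, -0.7, 56.7]
wrist_force: [-6.8, 6.8, 1.5]
opening: -0.0
```

```bash
python3 -c "
from h import *
st();plan([on(a,.0535,.0745) for a in(152,159,166,173,180)])"
```

```text
alpha 146.0 r 0.0554 z 0.0744 yaw+90 146.7 Fr 9.5 Ft -1.8 Fz 1.5 q6 68 t 6.85
6.85 [[[-0.23, 0.08, -0.01], -0.89], [[-0.48, 0.12, -0.01], -2.06], [[-0.73, 0.2, -0.02], -3.22], [[-0.98, 0.3, -0.02], -4.39], [[-1.2, 0.43, -0.02], -5.56]]
```

Call:
arm_command(increments=[[[-0.23,0.08,-0.01],-0.9],[[-0.48,0.12,-0.01],-2.05],[[-0.73,0.2,-0.02],-3.2],[[-0.98,0.3,-0.02],-4.4],[[-1.2,0.43,-0.02],-5.55]])

```text
time: 7.35
ee_pos: [0.408, 0.2652, 0.0743]
tcp_rot: [179.9, -0.7, 90.3]
wrist_force: [-7.3, 1.7, 1.5]
opening: -0.0002
```

```bash
sed -i 's/c0=np.array.*/c0=np.array([.4642,.265])/' h.py; python3 -c "
from h import *
st();plan([on(a,.054,.0747) for a in(186,193,200,207,214)])
s=camera('scene');cv2.imwrite('pics/s5.png',cv2.resize(s['frame'][160:280,150:310,::-1],None,fx=5,fy=5))"
```

```text
alpha 179.8 r 0.0562 z 0.0743 yaw+90 180.3 Fr 7.3 Ft -1.7 Fz 1.5 q6 32 t 7.35
7.35 [[[-0.24, 0.1, -0.02], -0.94], [[-0.5, 0.14, -0.02], -2.11], [[-0.75, 0.21, -0.02], -3.28], [[-0.99, 0.32, -0.03], -4.44], [[-1.22, 0.45, -0.03], -5.61]]
```

View pics/s5.png

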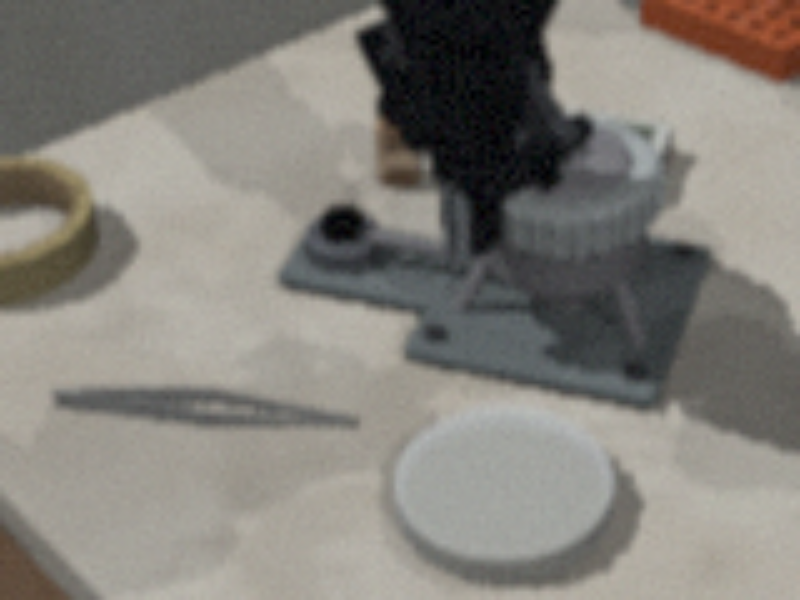

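Call:
arm_command(increments=[[[-0.24,0.1,-0.02],-0.95],[[-0.5,0.14,-0.02],-2.1],[[-0.75,0.21,-0.02],-3.3],[[-0.99,0.32,-0.03],-4.45],[[-1.22,0.45,-0.03],-5.6]])

```text
time: 7.9
ee_pos: [0.4181, 0.2334, 0.0744]
tcp_rot: [179.7, -0.5, 124.7]
wrist_force: [-7.4, -3.0, 3.2]
opening: -0.0003
```

```bash
python3 -c "
from h import *
st();plan([on(a,.054,.075) for a in(220,227,234,241,248)])"
```

```text
alpha -145.5 r 0.0559 z 0.0744 yaw+90 214.7 Fr 7.8 Ft -1.7 Fz 3.2 q6 -6 t 7.90
7.9 [[[-0.21, 0.09, -0.03], -0.89], [[-0.47, 0.13, -0.03], -2.05], [[-0.72, 0.2, -0.03], -3.22], [[-0.97, 0.3, -0.03], -4.39], [[-1.19, 0.43, -0.03], -5.55]]
```

Call:
arm_command(increments=[[[-0.21,0.09,-0.03],-0.9],[[-0.47,0.13,-0.03],-2.05],[[-0.72,0.2,-0.03],-3.2],[[-0.97,0.3,-0.03],-4.4],[[-1.19,0.43,-0.03],-5.55]])

```text
time: 8.4
ee_pos: [0.4429, 0.2135, 0.0746]
tcp_rot: [179.7, -0.3, 158.3]
wrist_force: [-4.4, -8.2, 4.0]
opening: -0.0003
```

```bash
python3 -c "
from h import *
st();plan([on(a,.054,.075) for a in(254,261,268,275,282)])"
```

```text
alpha -112.5 r 0.0557 z 0.0746 yaw+90 248.3 Fr 9.3 Ft -1.0 Fz 4.0 q6 -43 t 8.40
8.4 [[[-0.24, 0.08, -0.02], -0.96], [[-0.5, 0.12, -0.02], -2.12], [[-0.76, 0.2, -0.02], -3.29], [[-1.0, 0.3, -0.02], -4.46], [[-1.23, 0.43, -0.02], -5.62]]
```

Call:
arm_command(increments=[[[-0.24,0.08,-0.02],-0.95],[[-0.5,0.12,-0.02],-2.1],[[-0.76,0.2,-0.02],-3.3],[[-1.0,0.3,-0.02],-4.45],[[-1.23,0.43,-0.02],-5.6]])

```text
time: 8.9
ee_pos: [0.4758, 0.2105, 0.075]
tcp_rot: [179.8, -0.1, -167.9]
wrist_force: [-0.2, -8.6, 2.1]
opening: -0.0
```

```bash
python3 -c "
from h import *
st();plan([on(a,.054,.0755) for a in(288,295,302,309,316)])"
```

```text
alpha -78.0 r 0.0557 z 0.0750 yaw+90 -77.9 Fr 8.4 Ft -2.0 Fz 2.1 q6 -78 t 8.90
8.9 [[[-0.23, 0.08, -0.02], -0.99], [[-0.49, 0.12, -0.02], -2.15], [[-0.74, 0.2, -0.02], -3.32], [[-0.98, 0.3, -0.02], -4.49], [[-1.21, 0.44, -0.02], -5.65]]
```

Call:
arm_command(increments=[[[-0.23,0.08,-0.02],-1.0],[[-0.49,0.12,-0.02],-2.15],[[-0.74,0.2,-0.02],-3.3],[[-0.98,0.3,-0.02],-4.5],[[-1.21,0.44,-0.02],-5.65]])

```text
time: 9.4
ee_pos: [0.5045, 0.2262, 0.0756]
tcp_rot: [180.0, -0.0, -133.8]
wrist_force: [7.0, -8.1, -0.9]
opening: 0.0
```

```bash
python3 -c "
from h import *
st();plan([on(a,.054,.0757) for a in(322,329,336,343,350)])
s=camera('scene');cv2.imwrite('pics/s6.png',cv2.resize(s['frame'][160:280,150:310,::-1],None,fx=5,fy=5))"
```

```text
alpha -43.9 r 0.0559 z 0.0756 yaw+90 -43.8 Fr 10.6 Ft -1.0 Fz -0.9 q6 -112 t 9.40
9.4 [[[-0.22, 0.09, -0.0], -0.97], [[-0.48, 0.13, -0.0], -2.13], [[-0.73, 0.21, -0.0], -3.3], [[-0.98, 0.31, -0.0], -4.47], [[-1.2, 0.44, -0.0], -5.63]]
```

View pics/s6.png

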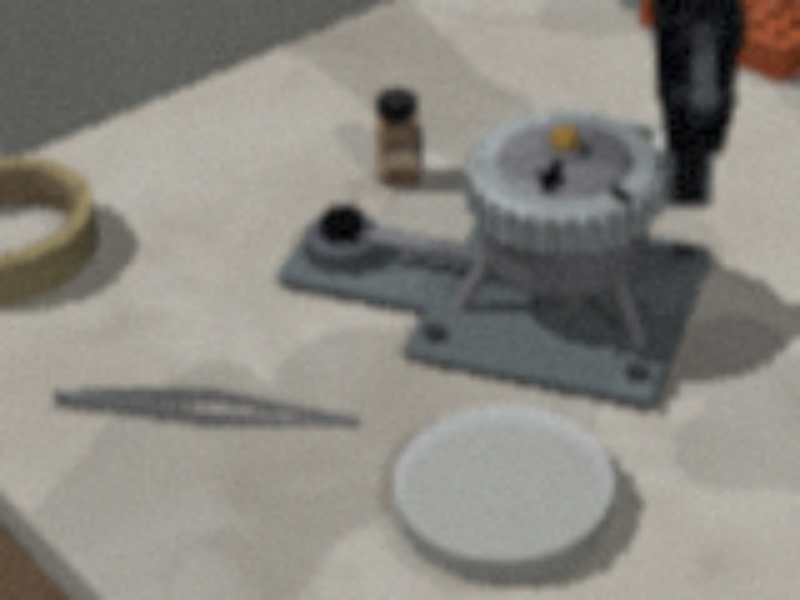

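```bash
cat >> h.py <<'E'
def mang(u,v,z,c=None,k=5,ou=150,ov=160):
    s=dict(np.load("pics/scene0.npz"))
    p=world(s,(u+.5)/k-.5+ou,(v+.5)/k-.5+ov,z)[:2]-np.array([.4604,.2625])
    print("mark angle",np.degrees(np.arctan2(p[1],p[0])),np.hypot(*p))
E
python3 -c "
from h import *
mang(630,131,.086);mang(603,122,.086);mang(619,192,.087)"
```

```text
mark angle -0.14356641186361613 0.04000077360495423
mark angle 20.98256853684617 0.03876206493297784
mark angle -89.41642190489375 0.032747094105415965
```

Call:
arm_command(increments=[[[-0.22,0.09,0],-1.0],[[-0.48,0.13,0],-2.15],[[-0.73,0.21,0],-3.3],[[-0.98,0.31,0],-4.45],[[-1.2,0.44,0],-5.65]])

```text
time: 9.95
ee_pos: [0.5198, 0.2561, 0.076]
tcp_rot: [-179.8, 0.0, -99.2]
wrist_force: [7.9, -3.5, -3.2]
opening: 0.0003
```

```bash
python3 -c "
from h import *
st();plan([on(a,.054,.0757) for a in(356,362,368)]+[on(368,.07,.0757),on(368,.09,.08)])"
```

```text
alpha -9.1 r 0.0563 z 0.0760 yaw+90 -9.2 Fr 8.4 Ft -2.2 Fz -3.2 q6 -144 t 9.95
9.95 [[[-0.19, 0.1, 0.01], -0.87], [[-0.41, 0.13, 0.01], -1.87], [[-0.63, 0.19, 0.01], -2.87], [[-0.82, -0.42, 0.01], -2.87], [[-1.06, -1.19, -0.16], -2.87]]
```

Call:
arm_command(increments=[[[-0.19,0.1,0.01],-0.87],[[-0.41,0.13,0.01],-1.87],[[-0.63,0.19,0.01],-2.87],[[-0.82,-0.42,0.01],-2.87],[[-1.06,-1.19,-0.2],-2.87]])

```text
time: 10.45
ee_pos: [0.5532, 0.2778, 0.0808]
tcp_rot: [-179.8, -0.0, -81.9]
wrist_force: [0.1, 0.1, -0.1]
opening: -0.0001
```

```bash
python3 -c "
from h import *
st();plan([on(360,.09,.1,),on(352,.09,.13),on(344,.09,.14),on(336,.09,.14),on(328,.09,.14)])
s=camera('scene');cv2.imwrite('pics/s7.png',cv2.resize(s['frame'][160:280,150:310,::-1],None,fx=5,fy=5))"
```

```text
alpha 8.2 r 0.0900 z 0.0808 yaw+90 8.1 Fr 0.1 Ft 0.0 Fz -0.1 q6 -161 t 10.45
10.45 [[[0.51, 0.03, -0.77], 1.34], [[1.01, 0.13, -1.97], 2.68], [[1.48, 0.3, -2.37], 4.01], [[1.92, 0.54, -2.37], 5.34], [[2.33, 0.84, -2.37], 6.68]]
```

View pics/s7.png

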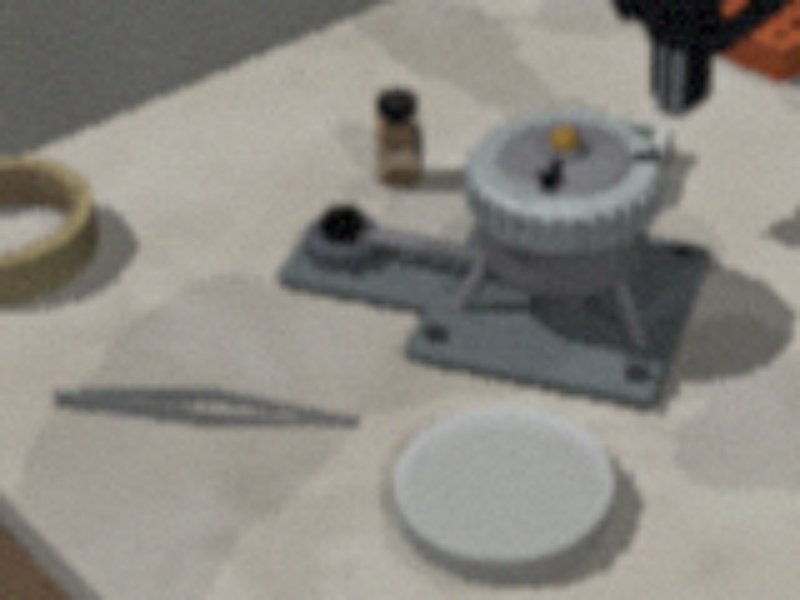

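```bash
python3 -c "
from h import *
plan([on(368-8.4*i,.09,.085) for i in(1,2,3,4,5)])"
```

```text
10.5 [[[0.54, 0.16, -0.13], 1.4], [[1.05, 0.27, -0.13], 2.8], [[1.54, 0.46, -0.13], 4.2], [[2.0, 0.72, -0.13], 5.6], [[2.42, 1.05, -0.13], 7.0]]
```

Call:
arm_command(increments=[[[0.54,0.04,-0.13],1.4],[[1.05,0.15,-0.13],2.8],[[1.54,0.34,-0.13],4.2],[[2.0,0.6,-0.13],5.6],[[2.42,0.93,-0.13],7.0]])

```text
time: 11.0
ee_pos: [0.5416, 0.2147, 0.0849]
tcp_rot: [-179.7, 0.2, -124.3]
wrist_force: [-0.2, -0.9, 0.1]
opening: 0.0001
```

Call:
arm_command(increments=[[[0.54,0.04,0],1.4],[[1.05,0.15,0],2.8],[[1.54,0.34,0],4.2],[[2.0,0.6,0],5.6],[[2.42,0.93,0],7.0]])

```text
time: 11.5
ee_pos: [0.4878, 0.1776, 0.0845]
tcp_rot: [-180.0, 0.4, -166.7]
wrist_force: [-0.4, 0.6, -0.5]
opening: -0.0001
```

```bash
python3 -c "
from h import *
st();plan([on(284-8.4*i,.09,.085) for i in(1,2,3,4,5)])"
```

```text
alpha -74.9 r 0.0906 z 0.0845 yaw+90 -76.7 Fr -0.7 Ft -0.3 Fz -0.5 q6 -83 t 11.50
11.5 [[[0.6, 0.05, -0.02], 1.29], [[1.11, 0.16, -0.03], 2.69], [[1.61, 0.35, -0.03], 4.09], [[2.07, 0.6, -0.03], 5.49], [[2.49, 0.92, -0.04], 6.89]]
```

Call:
arm_command(increments=[[[0.6,0.05,-0.02],1.3],[[1.11,0.16,-0.03],2.7],[[1.61,0.35,-0.03],4.1],[[2.07,0.6,-0.03],5.5],[[2.49,0.92,-0.04],6.9]])

```text
time: 12.0
ee_pos: [0.4214, 0.1857, 0.0852]
tcp_rot: [179.8, 0.3, 151.6]
wrist_force: [0.8, 0.5, -0.6]
opening: 0.0
```

```bash
python3 -c "
from h import *
st();plan([on(242-8.4*i,.09,.085) for i in(1,2,3,4,5)])"
```

```text
alpha -118.4 r 0.0902 z 0.0852 yaw+90 241.6 Fr -0.8 Ft 0.5 Fz -0.6 q6 -38 t 12.00
12.0 [[[0.5, 0.04, 0.01], 1.33], [[1.02, 0.15, 0.0], 2.73], [[1.51, 0.34, 0.0], 4.13], [[1.97, 0.59, -0.0], 5.53], [[2.39, 0.91, -0.0], 6.93]]
```

Call:
arm_command(increments=[[[0.5,0.04,0.01],1.3],[[1.02,0.15,0],2.7],[[1.51,0.34,0],4.1],[[1.97,0.59,0],5.5],[[2.39,0.91,0],6.9]])

```text
time: 12.5
ee_pos: [0.3792, 0.2346, 0.0852]
tcp_rot: [179.6, 0.1, 109.8]
wrist_force: [0.1, -0.4, -0.1]
opening: -0.0
```

Call:
arm_command(increments=[[[0.5,0.04,0.01],1.3],[[1.02,0.15,0],2.7],[[1.51,0.34,0],4.1],[[1.97,0.59,0],5.5],[[2.39,0.91,0],6.9]])

```text
time: 13.0
ee_pos: [0.3802, 0.2992, 0.0854]
tcp_rot: [179.6, -0.2, 68.1]
wrist_force: [-0.1, 0.6, -0.9]
opening: 0.0001
```

```bash
python3 -c "
from h import *
st();plan([on(158-8.4*i,.09,.082) for i in(1,2,3,4,5)])"
```

```text
alpha 157.8 r 0.0907 z 0.0854 yaw+90 158.1 Fr 0.3 Ft -0.5 Fz -0.9 q6 60 t 13.00
13.0 [[[0.51, 0.07, 0.14], 1.42], [[1.03, 0.18, 0.14], 2.82], [[1.52, 0.37, 0.14], 4.22], [[1.98, 0.63, 0.15], 5.62], [[2.4, 0.96, 0.15], 7.02]]
```

Call:
arm_command(increments=[[[0.51,0.07,0.14],1.4],[[1.03,0.18,0.14],2.8],[[1.52,0.37,0.14],4.2],[[1.98,0.63,0.25],5.6],[[2.4,0.96,0.3],7.0]])

```text
time: 13.5
ee_pos: [0.425, 0.3466, 0.0782]
tcp_rot: [179.9, -0.4, 25.8]
wrist_force: [-0.0, -0.4, -0.6]
opening: 0.0
```

```bash
python3 -c "
from h import *
st();plan([on(116,.075,.077),on(116,.065,.077),on(116,.06,.077),on(116,.057,.077),on(116,.055,.077)])"
```

```text
alpha 115.6 r 0.0905 z 0.0782 yaw+90 115.8 Fr -0.4 Ft 0.2 Fz -0.6 q6 103 t 13.50
13.5 [[[-0.02, 0.62, 0.05], -0.03], [[-0.02, 1.02, 0.05], -0.03], [[-0.02, 1.22, 0.05], -0.03], [[-0.02, 1.34, 0.05], -0.03], [[-0.02, 1.42, 0.05], -0.03]]
```

Call:
arm_command(increments=[[[0,0.6,0.05],0],[[0,1.02,0.05],0],[[0,1.22,0.05],0],[[0,1.36,0.05],0],[[0,1.46,0.05],0]])

```text
time: 14.0
ee_pos: [0.4398, 0.3156, 0.0776]
tcp_rot: [-179.7, -0.5, 25.9]
wrist_force: [-12.0, 19.5, 2.2]
opening: 0.0
```

```bash
python3 -c "
from h import *
st();plan([on(a,.0541,.077) for a in(120,126,132,138,144)])
s=camera('scene');cv2.imwrite('pics/s8.png',cv2.resize(s['frame'][160:280,150:310,::-1],None,fx=5,fy=5))"
```

```text
alpha 115.8 r 0.0561 z 0.0776 yaw+90 115.9 Fr 22.8 Ft 2.3 Fz 2.2 q6 100 t 14.00
14.0 [[[-0.16, 0.09, 0.02], -0.68], [[-0.39, 0.12, 0.02], -1.68], [[-0.61, 0.17, 0.02], -2.68], [[-0.82, 0.24, 0.02], -3.68], [[-1.03, 0.34, 0.02], -4.68]]
```

View pics/s8.png

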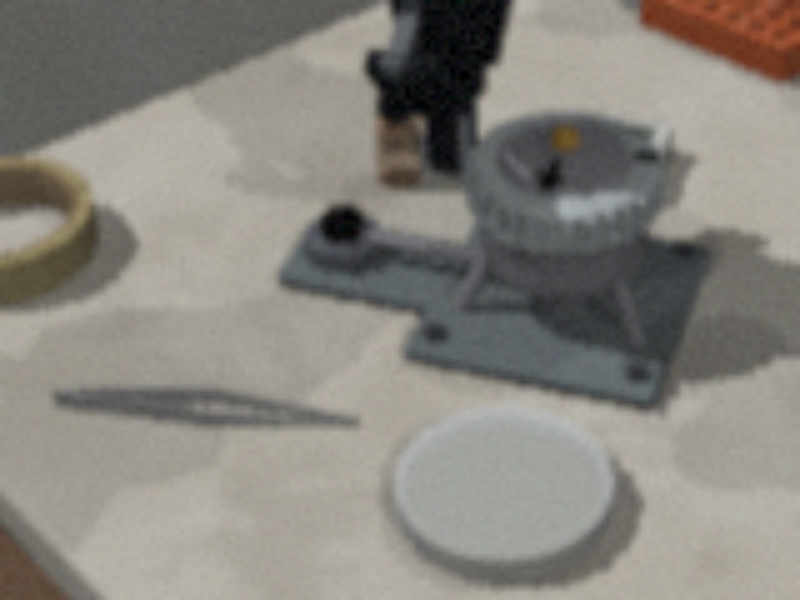

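Call:
arm_command(increments=[[[-0.16,0.09,0.02],-0.7],[[-0.39,0.12,0.02],-1.7],[[-0.61,0.17,0.02],-2.7],[[-0.82,0.24,0.02],-3.7],[[-1.03,0.34,0.02],-4.7]])

```text
time: 14.55
ee_pos: [0.4187, 0.2981, 0.0774]
tcp_rot: [-179.7, -0.6, 54.6]
wrist_force: [-9.0, 8.0, 3.0]
opening: 0.0001
```

```bash
python3 -c "
from h import *
st();plan([on(a,.054,.077) for a in(150,157,164,171,178)])"
```

```text
alpha 144.0 r 0.0563 z 0.0774 yaw+90 144.6 Fr 12.0 Ft -1.2 Fz 3.0 q6 71 t 14.55
14.55 [[[-0.23, 0.1, 0.01], -0.91], [[-0.49, 0.14, 0.01], -2.07], [[-0.74, 0.22, 0.01], -3.24], [[-0.98, 0.32, 0.0], -4.41], [[-1.21, 0.45, 0.0], -5.57]]
```

Call:
arm_command(increments=[[[-0.23,0.1,0.01],-0.9],[[-0.49,0.14,0.01],-2.05],[[-0.74,0.22,0.01],-3.25],[[-0.98,0.32,0],-4.4],[[-1.21,0.45,0],-5.55]])

```text
time: 15.05
ee_pos: [0.4081, 0.267, 0.0772]
tcp_rot: [-179.9, -0.7, 88.3]
wrist_force: [-10.1, 1.6, 5.0]
opening: 0.0002
```

```bash
python3 -c "
from h import *
st();plan([on(a,.054,.077) for a in(184,191,198,205,212)])"
```

```text
alpha 178.0 r 0.0561 z 0.0772 yaw+90 178.3 Fr 10.1 Ft -1.3 Fz 5.0 q6 35 t 15.05
15.05 [[[-0.23, 0.1, 0.01], -0.95], [[-0.49, 0.14, 0.0], -2.12], [[-0.74, 0.21, -0.0], -3.29], [[-0.98, 0.32, -0.0], -4.45], [[-1.21, 0.45, -0.01], -5.62]]
```

Call:
arm_command(increments=[[[-0.23,0.1,0.01],-0.95],[[-0.49,0.14,0],-2.1],[[-0.74,0.21,0],-3.3],[[-0.98,0.32,0],-4.45],[[-1.21,0.45,-0.01],-5.6]])

```text
time: 15.55
ee_pos: [0.4167, 0.2354, 0.0773]
tcp_rot: [179.8, -0.7, 122.2]
wrist_force: [-7.5, -2.4, 4.0]
opening: 0.0001
```

```bash
python3 -c "
from h import *
st();plan([on(a,.054,.077) for a in(218,225,232,239,246)])"
```

```text
alpha -148.1 r 0.0559 z 0.0773 yaw+90 212.2 Fr 7.7 Ft -1.9 Fz 4.0 q6 -3 t 15.55
15.55 [[[-0.23, 0.09, 0.01], -0.96], [[-0.49, 0.13, 0.01], -2.13], [[-0.74, 0.2, 0.0], -3.29], [[-0.98, 0.31, 0.0], -4.46], [[-1.21, 0.44, -0.0], -5.63]]
```

Call:
arm_command(increments=[[[-0.23,0.09,0],-0.95],[[-0.49,0.13,0],-2.1],[[-0.74,0.2,0],-3.3],[[-0.98,0.31,0],-4.45],[[-1.21,0.44,0],-5.6]])

```text
time: 16.05
ee_pos: [0.4413, 0.2141, 0.0773]
tcp_rot: [179.6, -0.5, 156.1]
wrist_force: [-4.7, -6.7, 6.8]
opening: -0.0001
```

```bash
python3 -c "
from h import *
st();plan([on(a,.054,.0772) for a in(252,259,266,273,280)])
s=camera('scene');cv2.imwrite('pics/s9.png',cv2.resize(s['frame'][160:280,150:310,::-1],None,fx=5,fy=5))"
```

```text
alpha -114.3 r 0.0558 z 0.0773 yaw+90 246.1 Fr 8.0 Ft -1.5 Fz 6.8 q6 -41 t 16.05
16.05 [[[-0.24, 0.08, 0.0], -0.98], [[-0.5, 0.13, -0.0], -2.14], [[-0.75, 0.2, -0.0], -3.31], [[-0.99, 0.31, -0.0], -4.48], [[-1.22, 0.44, -0.0], -5.64]]
```

View pics/s9.png

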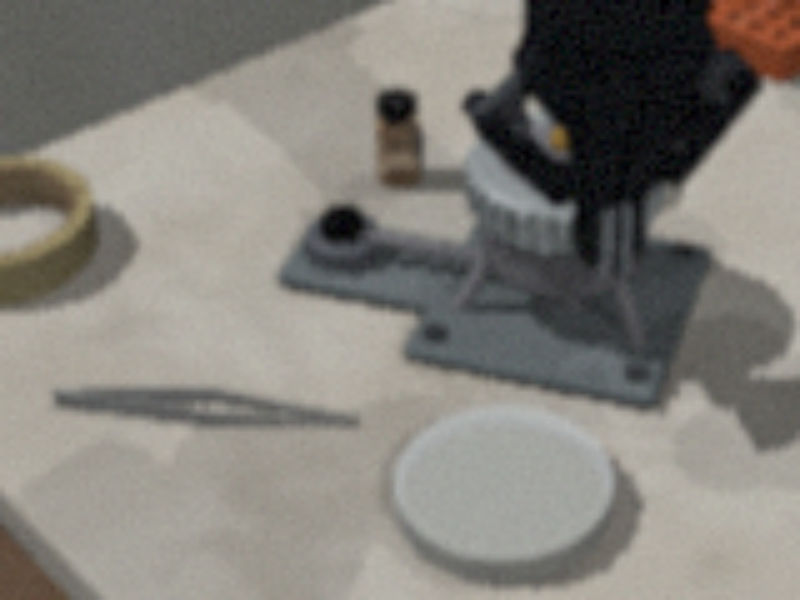

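Call:
arm_command(increments=[[[-0.24,0.08,0],-1.0],[[-0.5,0.13,0],-2.15],[[-0.75,0.2,0],-3.3],[[-0.99,0.31,0],-4.5],[[-1.22,0.44,0],-5.65]])

```text
time: 16.6
ee_pos: [0.4746, 0.2101, 0.0777]
tcp_rot: [179.6, -0.1, -169.2]
wrist_force: [0.4, -8.0, 3.4]
opening: 0.0
```

```bash
python3 -c "
from h import *
st();plan([on(a,.054,.0775) for a in(286,293,300,307,314)])"
```

```text
alpha -79.3 r 0.0558 z 0.0777 yaw+90 -79.2 Fr 8.0 Ft -1.2 Fz 3.4 q6 -77 t 16.60
16.6 [[[-0.2, 0.08, 0.01], -0.87], [[-0.46, 0.12, 0.01], -2.04], [[-0.71, 0.19, 0.01], -3.21], [[-0.96, 0.3, 0.01], -4.37], [[-1.18, 0.43, 0.01], -5.54]]
```

Call:
arm_command(increments=[[[-0.2,0.08,0.01],-0.9],[[-0.46,0.12,0.01],-2.05],[[-0.71,0.19,0.01],-3.2],[[-0.96,0.3,0.01],-4.35],[[-1.18,0.43,0.01],-5.55]])

```text
time: 17.1
ee_pos: [0.503, 0.2247, 0.0782]
tcp_rot: [179.8, 0.2, -135.7]
wrist_force: [6.7, -7.6, 1.8]
opening: 0.0003
```

```bash
python3 -c "
from h import *
st();plan([on(a,.054,.0777) for a in(320,326,332,338,344)])
s=camera('scene');cv2.imwrite('pics/s10.png',cv2.resize(s['frame'][160:280,150:310,::-1],None,fx=5,fy=5))"
```

```text
alpha -46.1 r 0.0559 z 0.0782 yaw+90 -45.7 Fr 10.1 Ft -0.5 Fz 1.8 q6 -110 t 17.10
17.1 [[[-0.23, 0.09, 0.02], -0.95], [[-0.45, 0.12, 0.02], -1.95], [[-0.67, 0.18, 0.02], -2.95], [[-0.88, 0.26, 0.02], -3.95], [[-1.08, 0.36, 0.03], -4.95]]
```

View pics/s10.png

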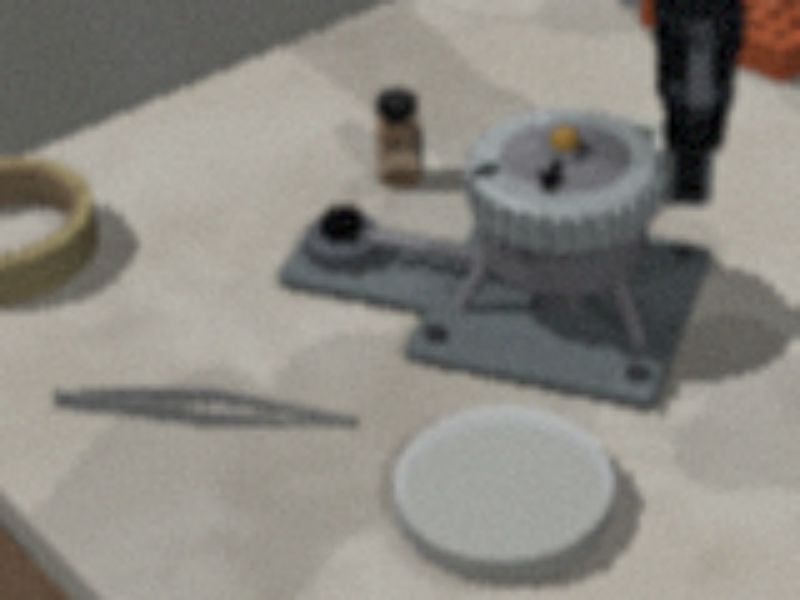

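Call:
arm_command(increments=[[[-0.23,0.09,0.02],-0.95],[[-0.45,0.12,0.02],-1.95],[[-0.67,0.18,0.02],-2.95],[[-0.88,0.26,0.02],-3.95],[[-1.08,0.36,0.03],-4.95]])

```text
time: 17.65
ee_pos: [0.5184, 0.2501, 0.0786]
tcp_rot: [-179.8, 0.3, -105.3]
wrist_force: [8.7, -3.7, 0.3]
opening: 0.0002
```

```bash
python3 -c "
from h import *
st();plan([on(a,.0542,.0779) for a in(347,350,353,356,356)])
for n,k,a,b in(('scene',5,160,150),('top',6,130,190)):
  s=camera(n);np.savez('pics/%s11.npz'%n,**s);cv2.imwrite('pics/%s11.png'%n,cv2.resize(s['frame'][a:a+100,b:b+130,::-1],None,fx=6,fy=6,interpolation=cv2.INTER_CUBIC))"
```

```text
alpha -15.3 r 0.0562 z 0.0786 yaw+90 -15.3 Fr 9.4 Ft -1.2 Fz 0.3 q6 -139 t 17.65
17.65 [[[-0.09, 0.08, 0.03], -0.38], [[-0.2, 0.09, 0.03], -0.88], [[-0.31, 0.1, 0.03], -1.38], [[-0.43, 0.12, 0.03], -1.88], [[-0.43, 0.12, 0.03], -1.88]]
```

View pics/scene11.png

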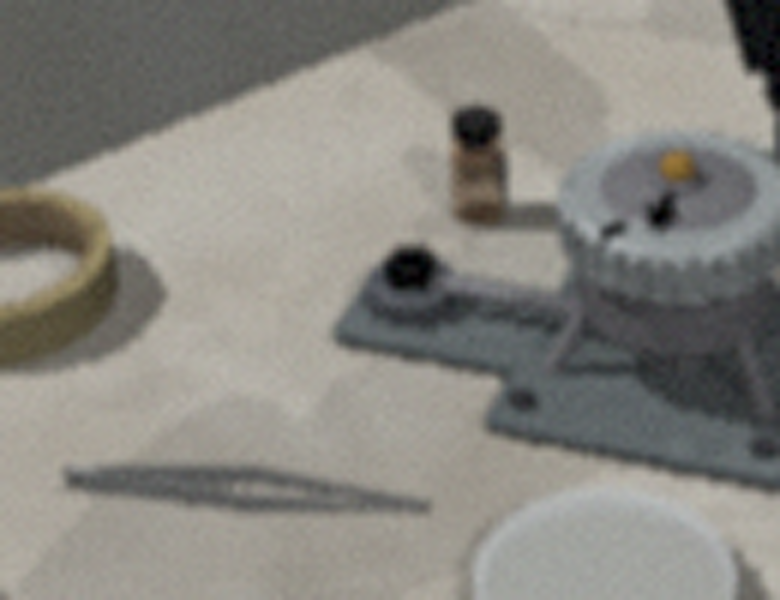

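View pics/top11.png

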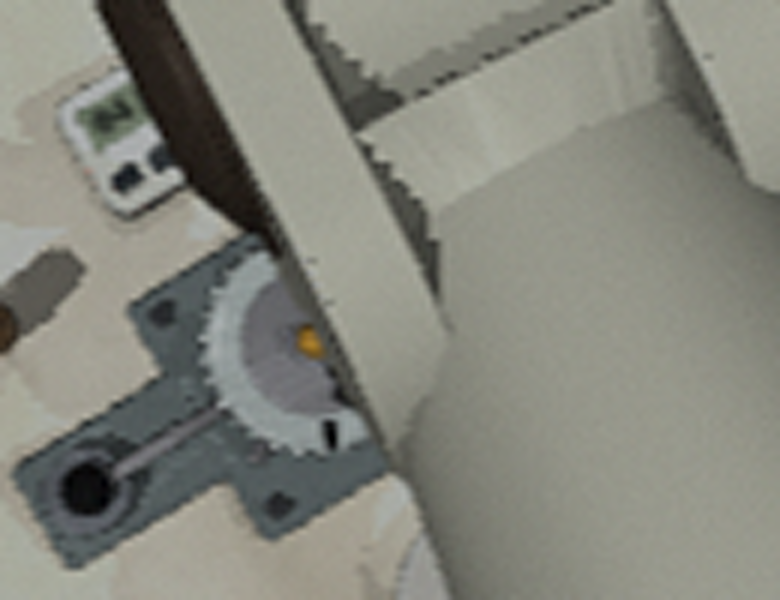

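```bash
cat >> h.py <<'E'
def tang(u,v,z,k=6,ou=190,ov=130,n="top0"):
    s=dict(np.load(f"pics/{n}.npz"))
    p=world(s,(u+.5)/k-.5+ou,(v+.5)/k-.5+ov,z)[:2]-np.array([.4645,.2655])
    print("top angle",np.degrees(np.arctan2(p[1],p[0]))%360,np.hypot(*p))
E
python3 -c "
from h import *
tang(330,433,.088);tang(515,310,.091,4,120,120);tang(491,203,.086,4,120,120)
"
```

```text
top angle 188.3578874094033 0.03684903934614661
top angle 209.18910549456 0.029645410780821457
top angle 357.31352371704077 0.038146116448474744
```

```bash
python3 -c "
from h import *
plan([on(a,.0542,.0779) for a in(349,354,359,364,364)])"
```

```text
17.75 [[[-0.14, 0.09, 0.03], -0.72], [[-0.33, 0.11, 0.03], -1.55], [[-0.51, 0.15, 0.03], -2.38], [[-0.69, 0.2, 0.03], -3.22], [[-0.69, 0.2, 0.03], -3.22]]
```

Call:
arm_command(increments=[[[-0.14,0.09,0.03],-0.7],[[-0.33,0.11,0.03],-1.55],[[-0.51,0.15,0.03],-2.4],[[-0.67,0.2,0.03],-3.1],[[-0.67,0.2,0.03],-3.1]])

```text
time: 18.25
ee_pos: [0.5204, 0.2686, 0.0791]
tcp_rot: [-179.3, 0.3, -86.5]
wrist_force: [11.0, 1.1, -2.4]
opening: 0.0001
```

```bash
python3 -c "
from h import *
st()
for n,k,a,b in(('scene',5,170,220),('top',6,130,190)):
  s=camera(n);np.savez('pics/%s12.npz'%n,**s);cv2.imwrite('pics/%s12.png'%n,cv2.resize(s['frame'][a:a+60,b:b+80,::-1] if n=='scene' else s['frame'][a:a+100,b:b+130,::-1],None,fx=10 if n=='scene' else 6,fy=10 if n=='scene' else 6,interpolation=cv2.INTER_CUBIC))"
```

```text
alpha 3.7 r 0.0563 z 0.0791 yaw+90 3.5 Fr 11.1 Ft 0.4 Fz -2.4 q6 -156 t 18.25
```

View pics/scene12.png

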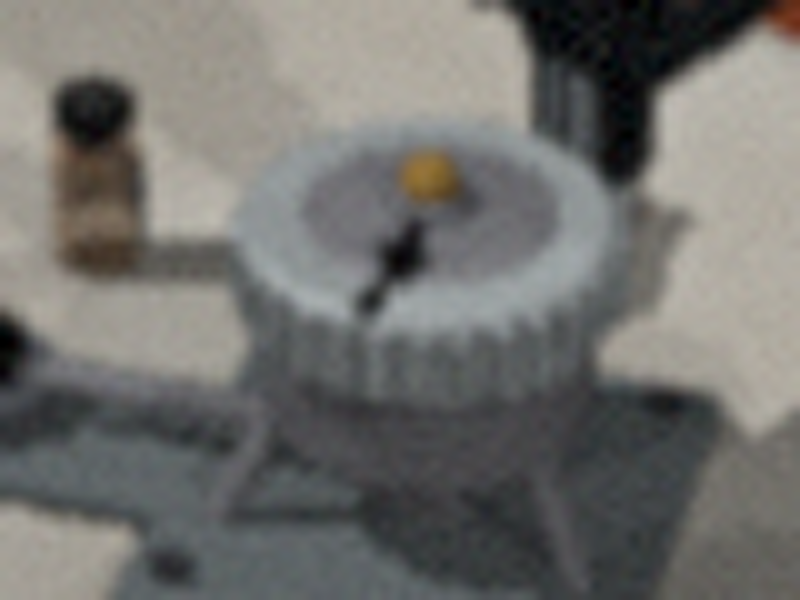

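View pics/top12.png

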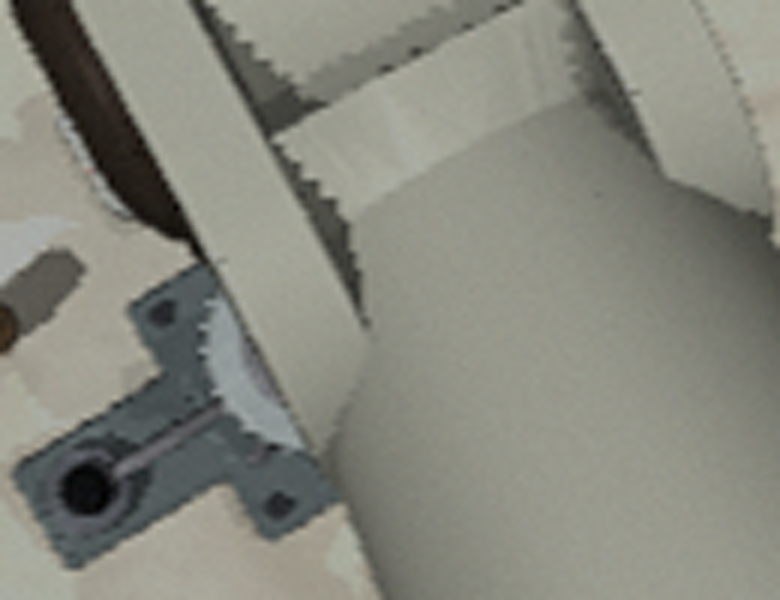

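```bash
python3 -c "
from h import *
S=dict(np.load('pics/scene12.npz'))
c=np.array([.4604,.2625])
f=lambda p:((p[0]-220+.5)*10-.5,(p[1]-170+.5)*10-.5)
for off in ((.4604,.2625),(.4595,.262)):
  for a in(204,207,210,213):
    d=np.array([np.cos(np.radians(a)),np.sin(np.radians(a))])
    P=lambda r,z:np.round(f(proj(S,[*(np.array(off)+r*d),z])),0)
    print(a,'mark',P(.0375,.0885),'tip',P(.032,.092),'tail',P(.012,.092),'nip',P(0,.102))
"
```

```text
204 mark [369. 306.] tip [379. 280.] tail [415. 233.] nip [436. 168.]
207 mark [377. 308.] tip [386. 282.] tail [417. 233.] nip [436. 168.]
210 mark [386. 310.] tip [394. 283.] tail [420. 234.] nip [436. 168.]
213 mark [395. 312.] tip [401. 284.] tail [423. 234.] nip [436. 168.]
204 mark [368. 309.] tip [378. 283.] tail [413. 235.] nip [434. 171.]
207 mark [376. 311.] tip [385. 284.] tail [416. 236.] nip [434. 171.]
210 mark [385. 313.] tip [392. 286.] tail [418. 236.] nip [434. 171.]
213 mark [393. 314.] tip [399. 287.] tail [421. 237.] nip [434. 171.]
```

```bash
python3 -c "
from h import *
plan([on(363.7,.07,.0791),on(363.7,.09,.085),on(357,.09,.11),on(349,.085,.14),on(341,.08,.15)])"
```

```text
18.35 [[[-0.01, -0.55, 0.01], -0.06], [[-0.02, -1.35, -0.22], -0.06], [[0.4, -1.34, -1.22], 1.06], [[0.84, -1.07, -2.43], 2.39], [[1.21, -0.74, -2.83], 3.72]]
```

Call:
arm_command(increments=[[[0,-0.55,0],0],[[0,-1.35,-0.2],0],[[0.4,-1.35,-1.2],1.05],[[0.85,-1.05,-2.4],2.4],[[1.2,-0.75,-2.85],3.7]])

```text
time: 18.85
ee_pos: [0.5406, 0.2389, 0.1535]
tcp_rot: [-179.4, 0.7, -109.1]
wrist_force: [1.1, -0.1, 0.1]
opening: 0.0001
```

```bash
python3 -c "
from h import *
st()
g=lambda x,a:(.464+x*.866,.265+x*.5,.15,a-90)
plan([g(.07,333),g(.06,325),g(.05,317),g(.04,309),g(.03,301)])"
```

```text
alpha -18.9 r 0.0807 z 0.1535 yaw+90 -19.1 Fr 1.0 Ft 0.2 Fz 0.1 q6 -137 t 18.85
18.85 [[[-2.1, 1.41, 0.15], 1.31], [[-1.8, 1.67, 0.14], 2.64], [[-1.49, 1.93, 0.14], 3.98], [[-1.19, 2.19, 0.13], 5.31], [[-0.89, 2.45, 0.12], 6.64]]
```

Call:
arm_command(increments=[[[-0.2,0.5,0.1],1.4],[[-0.4,1.0,0.1],2.8],[[-0.55,1.5,0.1],4.2],[[-0.7,2.0,0.1],5.6],[[-0.9,2.45,0.1],7.0]])

```text
time: 19.35
ee_pos: [0.4895, 0.2802, 0.1509]
tcp_rot: [-180.0, 1.0, -151.4]
wrist_force: [0.2, -0.3, -0.3]
opening: -0.0002
```

Call:
arm_command(increments=[[[0,0,0],1.4],[[0,0,0],2.8],[[0,0,0],4.2],[[0,0,0],5.6],[[0,0,0],7.0]])

```text
time: 19.85
ee_pos: [0.4893, 0.2801, 0.1513]
tcp_rot: [179.4, 0.7, 166.3]
wrist_force: [1.3, 0.4, -0.1]
opening: -0.0002
```

Call:
arm_command(increments=[[[0,0,0],1.4],[[0,0,0],2.8],[[0,0,0],4.2],[[0,0,0],5.6],[[0,0,0],7.0]])

```text
time: 20.35
ee_pos: [0.4891, 0.2799, 0.1515]
tcp_rot: [179.0, 0.1, 124.0]
wrist_force: [-0.2, -0.0, -0.1]
opening: -0.0002
```

```bash
python3 -c "
from h import *
st();o=get_obs();print(o['ee_pos'],o['tcp_rot'])
s=camera('wrist');np.savez('pics/w13.npz',**s,pos=o['ee_pos'],rpy=o['tcp_rot']);cv2.imwrite('pics/w13.png',s['frame'][:,:,::-1])
s=camera('scene');cv2.imwrite('pics/s13.png',cv2.resize(s['frame'][80:280,150:350,::-1],None,fx=3,fy=3))
"
```

```text
alpha 30.9 r 0.0290 z 0.1515 yaw+90 214.0 Fr -0.1 Ft 0.1 Fz -0.1 q6 -4 t 20.35
[0.48909532 0.27987793 0.15153895] [1.79006465e+02 1.02602068e-01 1.23982693e+02]
```

View pics/w13.png

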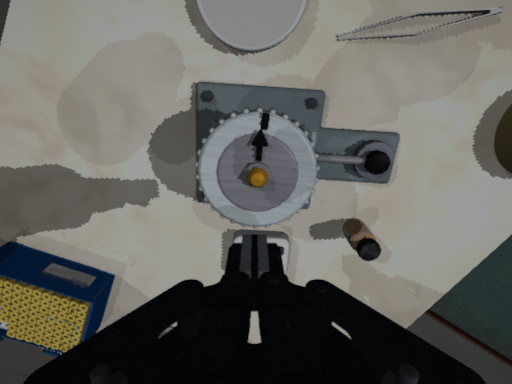

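View pics/s13.png

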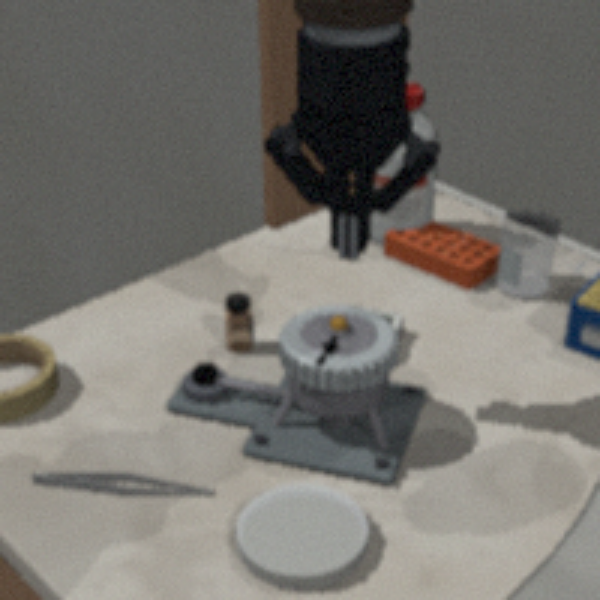

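Excellent view: arrow tip near (261,130), mark at (265,120), slightly to one side. Zoom and quantify.

```bash
cat > m.py <<'E'
from h import *
import sys
n=sys.argv[1]
W=dict(np.load(f"pics/{n}.npz"))
g=cv2.cvtColor(W["frame"],cv2.COLOR_RGB2GRAY)
u0,v0=220,100
cv2.imwrite(f"pics/{n}z.png",cv2.resize(W["frame"][v0:v0+75,u0:u0+80,::-1],None,fx=8,fy=8,interpolation=cv2.INTER_CUBIC))
R=Ro.from_euler("xyz",W["rpy"],degrees=True).as_matrix();H=W["hand_eye"]
def rayz(u,v,z):
    d=R@(H[:3,:3]@np.array([(u-W["K"][0,2])/W["K"][0,0],(v-W["K"][1,2])/W["K"][1,1],1]));C=W["pos"]+R@H[:3,3]
    return C+d*(z-C[2])/d[2]
m=(g<55).astype(np.uint8);m[:v0]=0;m[v0+75:]=0;m[:,:u0]=0;m[:,u0+80:]=0
k,L,st_,ce=cv2.connectedComponentsWithStats(m)
for i in range(1,k):
    if st_[i,4]>8: print(st_[i],ce[i].round(2),rayz(*ce[i],.089).round(4))
np.savez("pics/m.npz",m=m)
# ring axis: vent and ring outline
E
python3 m.py w13
```

```text
[248 110  22  52 439] [260.09 137.48] [0.4416 0.2521 0.089 ]
[220 112  10   8  53] [224.13 115.43] [0.443  0.2239 0.089 ]
[240 163  16  12  63] [246.92 170.46] [0.4663 0.2576 0.089 ]
```

View pics/w13z.png

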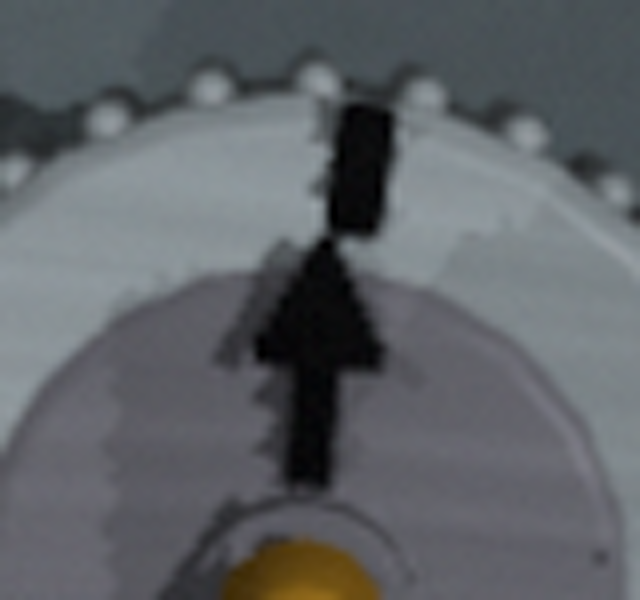

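```bash
cat >> m.py <<'E'
f=lambda u,v:((u+.5)/8-.5+u0,(v+.5)/8-.5+v0)
E
python3 - w13 <<'E'
import sys
exec(open("m.py").read())
ta=rayz(*f(307,485),.091)[:2];ti=rayz(*f(329,240),.091)[:2]
mi=rayz(*f(353,235),.089)[:2];mo=rayz(*f(371,108),.089)[:2]
an=lambda d:np.degrees(np.arctan2(d[1],d[0]))%360
print("arrow",an(ti-ta),np.hypot(*(ti-ta)),"mark bar",an(mo-mi),np.hypot(*(mo-mi)))
c=ti-(ti-ta)/np.hypot(*(ti-ta))*.032;print("center",c); m=(mi+mo)/2
print("mark",an(m-c),np.hypot(*(m-c)))
E
```

```text
[248 110  22  52 439] [260.09 137.48] [0.4416 0.2521 0.089 ]
[220 112  10   8  53] [224.13 115.43] [0.443  0.2239 0.089 ]
[240 163  16  12  63] [246.92 170.46] [0.4663 0.2576 0.089 ]
arrow 209.2478836028648 0.021176205493477825 mark bar 206.4709716282739 0.010518132320367314
center [0.464707   0.26484607]
mark 205.7263238625089 0.03763237059835148
```

```bash
sed -i 's/c0=np.array.*/c0=np.array([.4645,.265])/' h.py; python3 -c "
from h import *
plan([on(212,.04,.15),on(212,.085,.14),on(212,.09,.12),on(212,.085,.081)])"
```

```text
20.45 [[[0.12, -2.75, 0.01], 0.37], [[0.19, -4.55, 0.38], 0.37], [[0.2, -4.77, 1.18], 0.37], [[0.2, -4.59, 2.74], 0.37]]
```

Call:
arm_command(increments=[[[0.05,-1.6,0],0.3],[[0.1,-3.2,0],0.37],[[0.2,-4.8,0.1],0.37],[[0.2,-4.8,1.0],0.37],[[0.2,-4.8,1.9],0.37]])

```text
time: 20.95
ee_pos: [0.3876, 0.2168, 0.1026]
tcp_rot: [178.8, 0.1, 122.3]
wrist_force: [1.0, -0.2, 0.4]
opening: 0.0
```

```bash
python3 -c "
from h import *
st();plan([on(212,.085,.0795),on(212,.068,.0795),on(212,.061,.0795),on(212,.0585,.0795)])"
```

```text
alpha -147.9 r 0.0908 z 0.1026 yaw+90 212.3 Fr -0.7 Ft 0.7 Fz 0.4 q6 -3 t 20.95
20.95 [[[0.01, 0.21, 0.93], 0.05], [[0.0, 0.89, 0.94], 0.05], [[0.0, 1.17, 0.95], 0.05], [[0.0, 1.27, 0.95], 0.05]]
```

Call:
arm_command(increments=[[[0,0.1,0.5],0],[[0,0.3,0.94],0],[[0,0.9,0.94],0],[[0,1.17,0.94],0],[[0,1.27,0.94],0]])

```text
time: 21.45
ee_pos: [0.4157, 0.2345, 0.08]
tcp_rot: [178.8, 0.1, 122.4]
wrist_force: [0.5, -0.3, 0.5]
opening: 0.0002
```

```bash
python3 -c "
from h import *
st();plan([on(212,.057,.0795),on(212,.0555,.0795),on(212,.054,.0795),on(214,.0539,.0795),on(215.4,.0539,.0795)])"
```

```text
alpha -148.0 r 0.0576 z 0.0800 yaw+90 212.4 Fr -0.2 Ft 0.5 Fz 0.5 q6 -3 t 21.45
21.45 [[[0.0, 0.02, 0.02], 0.06], [[-0.0, 0.08, 0.02], 0.06], [[-0.0, 0.14, 0.02], 0.06], [[-0.08, 0.15, 0.02], -0.27], [[-0.13, 0.15, 0.02], -0.51]]
```

Call:
arm_command(increments=[[[0,0.06,0.0],0],[[0,0.11,0.0],0],[[0,0.15,0.0],0],[[-0.07,0.15,0.0],-0.27],[[-0.13,0.15,0.0],-0.5]])

```text
time: 21.95
ee_pos: [0.4186, 0.2327, 0.0798]
tcp_rot: [179.1, 0.1, 125.5]
wrist_force: [-9.8, -4.8, 3.9]
opening: 0.0003
```

```bash
python3 -c "
from h import *
st();plan([on(215.4,.07,.08),on(215.4,.09,.085),on(215.4,.09,.12),on(215.4,.09,.15)])"
```

```text
alpha -144.8 r 0.0561 z 0.0798 yaw+90 215.5 Fr 10.8 Ft -1.7 Fz 3.9 q6 -6 t 21.95
21.95 [[[-0.01, -0.55, -0.02], 0.01], [[-0.01, -1.35, -0.23], 0.01], [[-0.01, -1.33, -1.63], 0.01], [[-0.01, -1.31, -2.83], 0.01]]
```

Call:
arm_command(increments=[[[0,-0.55,0],0],[[0,-1.35,-0.1],0],[[0,-1.35,-1.5],0],[[0,-1.35,-2.85],0],[[0,-1.35,-2.85],0]])

```text
time: 22.45
ee_pos: [0.3915, 0.2133, 0.1552]
tcp_rot: [178.7, 0.2, 125.5]
wrist_force: [-0.0, 0.4, -0.3]
opening: 0.0005
```

```bash
python3 -c "
from h import *
st();plan([(.489,.28,.151,124)])"
```

```text
alpha -144.7 r 0.0895 z 0.1552 yaw+90 215.5 Fr -0.2 Ft -0.4 Fz -0.3 q6 -7 t 22.45
22.45 [[[-0.09, 4.72, 0.28], 0.25]]
```

Call:
arm_command(increments=[[[0,1.6,0.1],0.25],[[0,3.2,0.15],0.25],[[-0.09,4.7,0.2],0.25],[[-0.09,4.7,0.2],0.25],[[-0.09,4.7,0.2],0.25]])

```text
time: 22.95
ee_pos: [0.4884, 0.2796, 0.1516]
tcp_rot: [178.8, 0.1, 124.0]
wrist_force: [0.4, 0.0, 0.9]
opening: -0.0001
```

```bash
python3 -c "
from h import *
st();o=get_obs();print(o['ee_pos'],o['tcp_rot'])
s=camera('wrist');np.savez('pics/w14.npz',**s,pos=o['ee_pos'],rpy=o['tcp_rot'])
"; python3 m.py w14
```

```text
alpha 31.5 r 0.0280 z 0.1516 yaw+90 214.0 Fr 0.3 Ft -0.2 Fz 0.9 q6 -4 t 22.95
[0.48842467 0.27964263 0.15158071] [1.78804750e+02 1.19094062e-01 1.23998874e+02]
[247 110  21  52 434] [259.11 137.75] [0.4417 0.2515 0.089 ]
[220 112  17  10  72] [225.06 115.79] [0.4423 0.2244 0.089 ]
[241 163  13  12  54] [247.15 170.06] [0.4655 0.2574 0.089 ]
```

View pics/w14z.png

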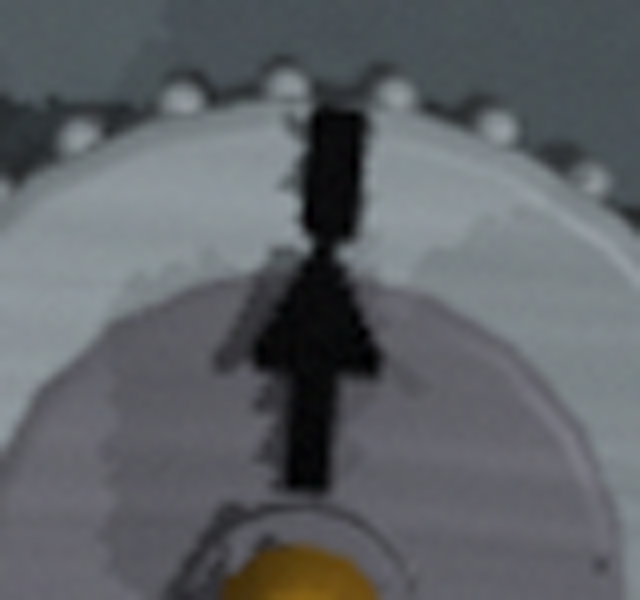

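```bash
python3 - w14 <<'E'
import sys
exec(open("m.py").read())
an=lambda d:np.degrees(np.arctan2(d[1],d[0]))%360
ta=rayz(*f(307,488),.091)[:2];ti=rayz(*f(322,248),.091)[:2]
mi=rayz(*f(329,240),.089)[:2];mo=rayz(*f(341,112),.089)[:2]
print("arrow",an(ti-ta),"mark bar",an(mo-mi),np.hypot(*(mo-mi)))
for c in(ti-(ti-ta)/np.hypot(*(ti-ta))*.032,):
    m=(mi+mo)/2;print(c,"mark",an(m-c),np.hypot(*(m-c)))
E
```

```text
[247 110  21  52 434] [259.11 137.75] [0.4417 0.2515 0.089 ]
[220 112  17  10  72] [225.06 115.79] [0.4423 0.2244 0.089 ]
[241 163  13  12  54] [247.15 170.06] [0.4655 0.2574 0.089 ]
arrow 210.78937181633975 mark bar 209.04343168747522 0.010557828037655476
[0.46466245 0.2653193 ] mark 209.6281135706647 0.03769406396877729
```

```bash
python3 -c "
from h import *
s=camera('scene');cv2.imwrite('pics/s15.png',cv2.resize(s['frame'][80:280,150:350,::-1],None,fx=3,fy=3))
P=cloud(s);q=P[(abs(P[...,0]-.405)<.02)&(abs(P[...,1]-.36)<.02)];print(np.sort(q[:,2])[-12:].round(4))
S=dict(np.load('pics/scene0.npz'))
P=cloud(S);q=P[(abs(P[...,0]-.405)<.02)&(abs(P[...,1]-.36)<.02)];print(np.sort(q[:,2])[-12:].round(4))
print(get_obs()['wrist_force'])
"
```

```text
[0.0311 0.0312 0.0312 0.0312 0.0313 0.0317 0.0317 0.0318 0.0318 0.032
 0.0323 0.0334]
[0.0313 0.0313 0.0314 0.0315 0.0315 0.0316 0.0317 0.0318 0.0325 0.0325
 0.0327 0.033 ]
[-0.03165336 -0.02458421 -0.20183577]
```

View pics/s15.png

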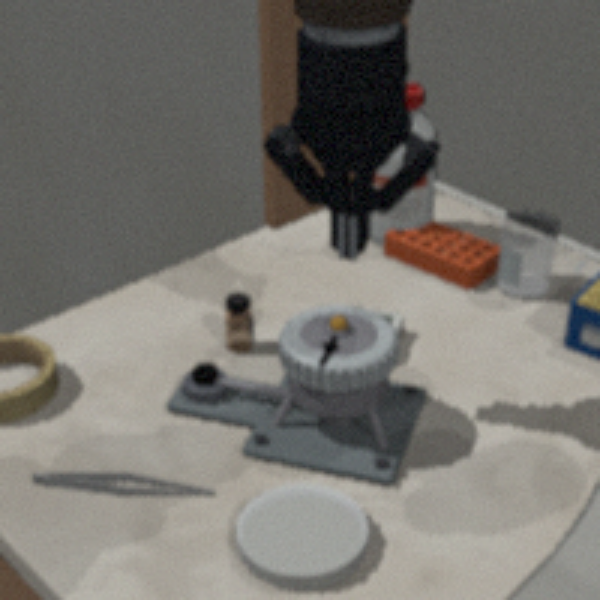

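The button is up, the mark stands straight out from the arrow tip (scene crop, about 328,350), the loose things have not moved, and the arm is clear of everything.

```bash
python3 -c "
from workcell import job_done
print(job_done())"
```

```text
the job is handed in; nothing more can be done
None
```

The job is done and handed in at about 23 s: the vent was pressed and released, and the mark now stands at the arrow for the second time.

- **Vent:** I pressed it with the shut fingertips down to its stop, about 6 mm, with the force rising to about 24 N. It came back up; its top reads about 32 mm, the same as at the start. The ring was not turned until after this.
- **Ring:** I rolled it anticlockwise with the fingertips against the rim, about 575° in all. That was two long strokes and one 3° touch-up. It started at about 146°, so it ended at about 720°, the second time at the arrow. Nothing was grasped.
- **Final angle:** The last wrist picture puts the mark about 1° short of the arrow (209.6° against 210.8°). The bar's own slope reads 209.0°, and the plate corners put the arrow at 209.5–210.5°. These readings agree only to about 1–2°, so I did not correct further.
- **Surroundings:** The dish, forceps and vial look unmoved in the last scene picture. The timer is hidden behind the holder in that view, so I could not confirm it; it looked undisturbed in the parts visible in earlier pictures. The arm is clear of everything, with the wrist force near zero.

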